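# Time and clamp a glued ring box

## Task

The rubberwood ring box on the dresser has just been glued and has to cure under light pressure. First set the glue timer: press its three round keys one at a time, smallest, then middle-sized, then largest, each fully down and let up again; then pump the one-hand clamp by its trigger (squeeze, let it return, squeeze again) until the sliding jaw's sprung pad has come up to the box and presses it firmly against the fixed jaw. Finish while still holding the trigger squeezed, the pad pressed well in but the box not crushed; move the jaw only with the trigger, keep the box upright in place, and leave everything else alone.

Things in the scene. Friction and masses are not known exactly. Their poses are not given: they have to be found in the camera images.
- timer: white plastic glue timer, 90 (its x) x 150 (its y) x 26 mm high, fixed to the dresser top. Three round white keys stand in one row along its y axis, 12 mm off its centre line to its -x side, 42 mm apart; a blank dark display strip lies on the +x side. Which key is in which place changes. Origin: centre of its underside
- key_small_top (a point): centre of the top face of the smallest key, a round key 14 mm in diameter, standing 10 mm above the timer's top (36 mm above the dresser) and pressed straight down
- key_small (a joint): travel of that key in m, 0 = up, 0.005 = fully down; it springs back by itself. 1.5 N starts it, 4 N takes it fully down; counts as pressed beyond 0.0035 and as let up below 0.0015
- key_middle_top (a point): centre of the top face of the middle-sized key, a round key 22 mm in diameter, standing 10 mm above the timer's top (36 mm above the dresser) and pressed straight down
- key_middle (a joint): travel of that key in m, 0 = up, 0.005 = fully down; it springs back by itself. 1.5 N starts it, 4 N takes it fully down; counts as pressed beyond 0.0035 and as let up below 0.0015
- key_large_top (a point): centre of the top face of the largest key, a round key 31 mm in diameter, standing 10 mm above the timer's top (36 mm above the dresser) and pressed straight down
- key_large (a joint): travel of that key in m, 0 = up, 0.005 = fully down; it springs back by itself. 1.5 N starts it, 4 N takes it fully down; counts as pressed beyond 0.0035 and as let up below 0.0015
- clamp: one-hand bar clamp, jaws down, handle up, on a fixed base plate 100 (x) x 200 (y) x 12 mm. y runs along the bar from the fixed jaw (face at y = 0) to the sliding jaw at +y; z up. Origin: on the plate's underside below the fixed jaw's face. Toothed bar, 14 mm wide, at z 66 to 83 mm; ratchet house y -36 to 17 mm, up to z 112 mm. On it stand the black grip post and, 15 mm beyond it at +y, the grey trigger
- grip_post (a point): middle of the fixed grip post, on the clamp's y = -29 mm, z = 140 mm: the post is 26 mm (x) x 14 mm (y) and reaches to z = 172 mm, its outer face at y = -36 mm. Axes as the clamp's
- trigger_face (a point): middle of the outer (+y) face of the grey upright trigger plate, which is 26 mm (x) x 10 mm (y), z 112 to 164 mm in the clamp's frame, beside the grip post. At rest at the clamp's y = 3 mm, z = 140 mm; moves with the trigger. Axes as the clamp's
- trigger (a joint): travel towards the post, m: 0 released (post and trigger 39 mm over all), 0.014 fully squeezed (25 mm). Slides along the clamp's -y; return spring 2 to 4 N. A stroke carries the jaw along one to one after up to 5 mm idle travel (teeth 5 mm apart): about 10 mm a full pump. Letting go leaves the jaw where it is. Force on the trigger = return spring + 5 N friction + pad force
- jaw (a joint): travel of the sliding jaw and bar towards the fixed jaw, m; at 0 the free pad face is 86 mm from the fixed jaw's face. 5 N of bar friction resists moving it, and holds it against up to 5 N of pad spring when the trigger is let go. Starts at 0 to 0.016; the box is just touched by pad and fixed jaw at about 0.036
- pad_face (a point): centre of the sprung rubber pad's face (40 mm wide, 40 mm high) on the sliding jaw, looking to -y at the fixed jaw (clamp_c0, rubber face 50 mm wide, z 14 to 60 mm, at the clamp's y = 0), 37 mm above the dresser. The jaw behind it is 34 mm wide and hangs from the bar; neither is to be pushed by the robot. Axes as the clamp's
- pad (a joint): how far the sprung pad is pressed into the sliding jaw, in m: 0 = free, 0.006 = bottomed. 2000 N/m, so 0.003 is 6 N and 0.006 is 12 N; beyond that the force rises steeply. The box is crushed above 20 N
- ring_box: small closed rubberwood ring box, 60 (x) x 50 (y) x 40 mm high, 0.12 kg, loose on the base plate between the jaws, 1 to 6 mm off the fixed jaw at first. Origin: centre of its underside, axes nearly along the clamp's
- earring_tree: white ceramic earring tree, 195 mm tall, loose; leave alone. Origin under its foot
- tray: copper-tone aluminium tray 110 x 170 x 18 mm, loose; leave alone
- decanter: clear glass stoppered decanter, 96 mm wide, 200 mm tall, loose; leave alone. Origin under its foot
- hairbrush: rubberwood hairbrush, 230 mm long, 62 mm wide, 25 mm high, lying bristles down, loose; leave alone. Origin near its middle at its underside
- spectacle_case: closed navy plastic spectacle case 160 x 62 x 42 mm, loose; leave alone
- glue_bottle: closed white plastic glue bottle, 36 mm wide, 85 mm tall, loose; leave alone. Origin under its foot
Mind the look-alikes: they are no part of the job. Leave any pink look-alike of the clamp alone.

How it is judged:
By the outcome, as a careful person would: the job done as asked, in the order asked, and still so for the second after the job is handed in, while the arm keeps its last pose, push and grip.
It also fails if it takes over 59 s, if anything falls off the work surface, if the arm or the gripper's body presses on something with over 40 N, if the wrist force passes 120 N, or if a joint passes its speed limit or range.

## Robot

A 6-joint arm with a two-finger parallel gripper is mounted at the origin on the work surface. World frame = base frame: x ahead of the robot, y to its left, z up, the work surface at z = 0. Lengths are in m, angles in rad, forces in N, time in s.
With the tool pointing down it reaches from about 0.35 to 0.775 m from the base axis. Payload 5.5 kg.
Tool frame: the origin (TCP) lies between the finger pads; the fingertips stand 8 mm ahead of it and the grasp point (between the pads) lies 11 mm behind it; z points along the fingers, y is the direction in which the jaws open and shut (so a half turn about z gives the same grasp; the last joint's range is limited). The gripper opens to 85 mm and grips with 20 to 120 N. Pads are 22 mm wide; open, the fingers measure 114 mm over their backs; the gripper's body (76 mm by 85 mm) begins 54 mm behind the grasp point. The pads swing forward as they close: fully open they stand 13 mm farther back than shut.
Start: joints at [1.039, 0.313, 0.046, 1.304, 0, 1.431], TCP at [0.22, 0.531, 0.239] pointing down, gripper open.
Joint ranges: [-2.76, 2.76], [-0.86, 1.69], [-1.03, 1.26], [-2.2, 2.34], [-1.47, 1.5], [-3.14, 3.14]. Speed limits (rad/s): [2.57, 2.57, 3.14, 3.14, 3.14, 3.14].

## Interface

Orientations are given as a 3x3 rotation matrix whose columns are the frame's x, y, z axes.
In Python, from plant import get_state, optics, order gives the robot as it stands.
- The arm moves only by the tool apply_moves, never from a script. Its argument "commands" is a list of rows, each an object of numbers: "tx", "ty", "tz": the shift along the tool's x, y, z normalised to -1 to 1, where 1 is 0.1 m; "yaw": the turn about the tool's z normalised to -1 to 1, where 1 is 2 rad; "hand": the opening, from -1 (shut) to 1 (fully open), so that 0 is half open. A call has exactly 8 rows; each row is the pose to reach, as a shift and turn from the pose measured when the call began, along the tool's axes at that moment; what a row does not reach only later rows make up. A row lasts 1/10 s, in which the tool goes at most 50 mm and 8.59 degrees, less where a joint would pass 70% of its speed; a pose out of reach is approached as far as the arm can. A call with a number of a shift or a turn outside -1 to 1 is refused whole. A call with a gripper value outside its range is refused whole. The fingers move at their own pace and stop on an object; "newtons" is the grip in N (left out, the last holds). Time passes only in rows, so rows that repeat a pose let the fingers close, or fill a call up. It gives the time, the measured TCP pose, the force and the opening at its end, in the units of the state.
- get_state(): the state, without advancing time (a new reading comes with each control period).
- optics.capture(name): name is "side" or "top" or "wrist"; returns a dict with "img" (384x512x3 uint8, red, green, blue), "fx", "fy", "cx", "cy" (pixels), "view" (4x4, takes a point from world to camera coordinates); the wrist camera has in their place "hand_eye" (4x4, takes a point from camera to tool coordinates, whose origin is the TCP and whose axes are the flange's). Camera axes: x right, y down, z forward; pixel columns grow to the right and rows downward; lengths in m; the calibration is good to about 2 mm. A picture is of the moment at which its call begins: read the wrist's pose just before it. There is no depth.
- order.close_job(): hands the job in, once; it reports no verdict.
The state is a dict: "clock": time; "q": joint angles; "qd": joint speeds; "tau": joint torques, N m; "tool_pos": TCP position; "orientation": TCP orientation; "contact_force": force on the tool from outside, world axes, zero at the start; "moment": the same for the moment, N m; "gripper_width": finger opening in m.
Only numpy, scipy, OpenCV 4.12 (cv2) and the standard library are available. Lean on these libraries where they do the work, as an engineer would, in place of code of your own. Each camera call takes 0.05 s, during which the arm holds its last target.

## Working session

There is one attempt and no reset: what is moved stays moved. The work goes in short steps, Python scripts to look and compute and a tool call to move; the robot and the scene stay as the last step left them, time stands still between calls to the robot, and variables do not carry over. Pictures are saved under pics/ and viewed, and the job is handed in when it is done.

Besides the shell and the picture viewer there is one more tool, called after ">>>" as name(argument=value, ...), one argument or row to a line, values as JSON. apply_moves: Moves the arm, as the interface text tells. Scaled input: -1 to 1 covers 0.1 m each way for a shift and 2 rad each way for a turn. Its arguments: {"type":"object","properties":{"commands":{"type":"array"},"newtons":{"type":"number"}},"required":["commands"]}

```bash
mkdir -p pics; ls; python3 - <<'E'
from plant import get_state, optics, order
import cv2,numpy as np,pickle
s=get_state();print(s)
d={}
for n in("side","top","wrist"):
    c=optics.capture(n);d[n]=c
    cv2.imwrite(f"pics/{n}0.png",cv2.cvtColor(c["img"],cv2.COLOR_RGB2BGR))
    print(n,{k:v for k,v in c.items() if k!="img"})
pickle.dump((s,d),open("cap0.pkl","wb"))
E
```

```text
pics
{'clock': 0.0, 'q': array([ 1.03939815e+00,  3.14018235e-01,  4.49559972e-02,  1.30362178e+00,
       -2.54782874e-05,  1.43120531e+00]), 'qd': array([ 0.00151985,  0.00012683, -0.0017151 ,  0.00081033,  0.00106802,
       -0.00106242]), 'tau': array([-2.72977588e-03, -4.80629396e+01,  2.98530596e+01,  1.94814656e-02,
       -2.09617524e-04, -3.31734896e-05]), 'tool_pos': array([0.2193151 , 0.5309713 , 0.23838934]), 'orientation': array([[-9.24220389e-01,  3.81858350e-01, -9.34600711e-04],
       [ 3.81859420e-01,  9.24218964e-01, -1.64028558e-03],
       [ 2.37418954e-04, -1.87287147e-03, -9.99998218e-01]]), 'contact_force': array([-0.07746854, -0.02970754, -0.20280964]), 'moment': array([0.03133329, 0.0130228 , 0.00459437]), 'gripper_width': 0.08569210222741735}
side {'fx': 441.0516023752814, 'fy': 441.0516023752814, 'cx': 258.4530525775219, 'cy': 191.5433791941851, 'view': array([[ 0.89499939, -0.44575895, -0.01658438, -0.52514224],
       [-0.33608701, -0.64942051, -0.68212794,  0.21230364],
       [ 0.2932944 ,  0.61607788, -0.73104476,  1.14370335],
       [ 0.        ,  0
[... 257 characters left out ...]
e-01,  1.96584691e-02, -9.68883328e-02,
         5.79882846e-01],
       [ 9.69111352e-02,  2.08363613e-04, -9.95293016e-01,
         1.49462843e+00],
       [ 0.00000000e+00,  0.00000000e+00,  0.00000000e+00,
         1.00000000e+00]])}
wrist {'fx': 281.5134416002418, 'fy': 281.5134416002418, 'cx': 255.70407719617768, 'cy': 189.90771112224024, 'hand_eye': array([[-2.77667286e-04, -9.61345351e-01, -2.75345307e-01,
         7.04517160e-02],
       [ 9.99999772e-01, -9.75828569e-05, -6.67730270e-04,
        -1.08181459e-04],
       [ 6.15050410e-04, -2.75345430e-01,  9.61345160e-01,
        -1.36097139e-01],
       [ 0.00000000e+00,  0.00000000e+00,  0.00000000e+00,
         1.00000000e+00]])}
```

View pics/side0.png

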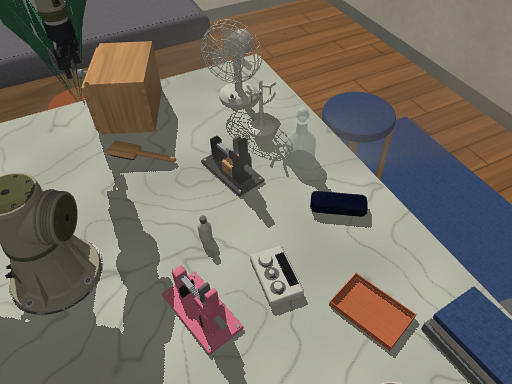

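View pics/top0.png

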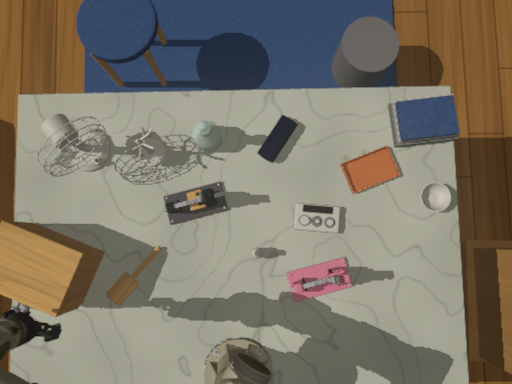

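View pics/wrist0.png

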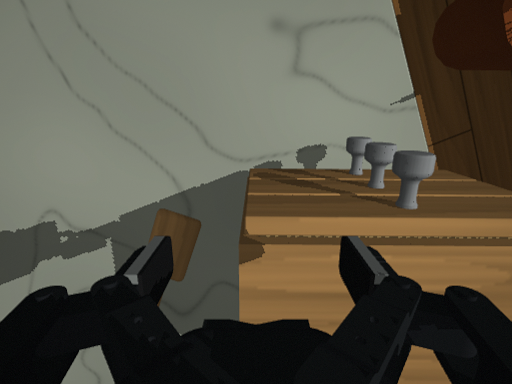

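Two clamps are in view. The dark one is at top (195,203) / side (232,165), and the pink look-alike is at top (320,280) / side (203,312). The dark one with the wooden box in it is meant. The timer is at top (317,218). Next I'll enlarge both.

```bash
python3 - <<'E'
import cv2,pickle,numpy as np
s,d=pickle.load(open("cap0.pkl","rb"))
t=d["top"]["img"][...,::-1];w=d["side"]["img"][...,::-1]
def cr(i,x,y,a,b,f): return cv2.resize(i[y:y+b,x:x+a],None,fx=f,fy=f,interpolation=cv2.INTER_CUBIC)
a=np.hstack([cr(t,155,170,80,60,5),cr(t,280,190,80,60,5)])
b=np.hstack([cr(w,195,130,80,60,5),cr(w,240,240,80,60+20,5)[:300]])
cv2.imwrite("pics/crop0.png",np.vstack([a,b]))
E
```

```text
(no output)
```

View pics/crop0.png

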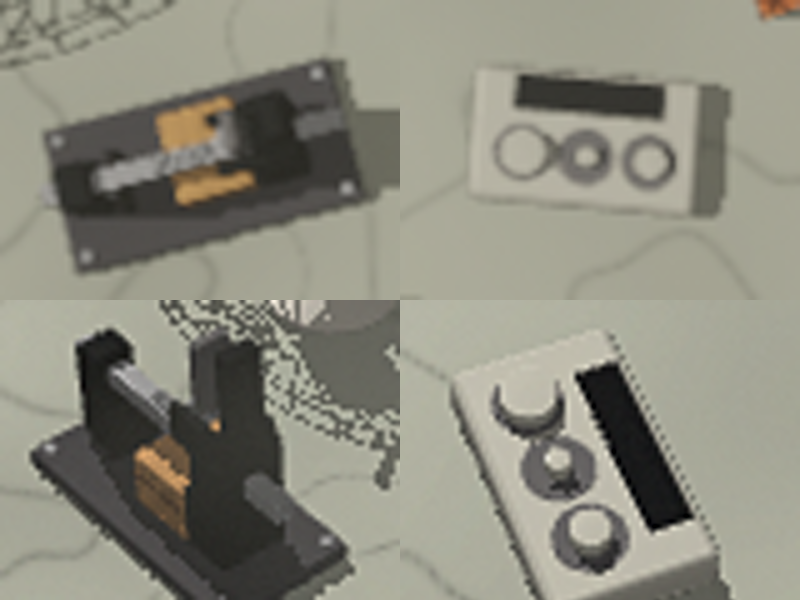

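```bash
cat > h.py <<'E'
import numpy as np,cv2,pickle
from plant import get_state,optics,order
def ray(c,u,v,z,st=None):
    p=np.array([(u-c["cx"])/c["fx"],(v-c["cy"])/c["fy"],1.])
    if "view" in c: V=c["view"];R=V[:3,:3].T;o=-R@V[:3,3]
    else:
        H=c["hand_eye"];O=st["orientation"];R=O@H[:3,:3];o=O@H[:3,3]+st["tool_pos"]
    d=R@p
    return o+d*(z-o[2])/d[2]
def proj(c,P,st=None):
    P=np.asarray(P,float)
    if "view" in c: q=c["view"][:3,:3]@P+c["view"][:3,3]
    else:
        H=c["hand_eye"];O=st["orientation"];t=O.T@(P-st["tool_pos"]);q=H[:3,:3].T@(t-H[:3,3])
    return np.array([c["fx"]*q[0]/q[2]+c["cx"],c["fy"]*q[1]/q[2]+c["cy"]])
def snap(n):
    st=get_state();c=optics.capture(n);return st,c
def totool(st,P): # shift in tool axes (normalised)
    return st["orientation"].T@(np.asarray(P)-st["tool_pos"])/0.1
E
python3 - <<'E'
from h import *
s,d=pickle.load(open("cap0.pkl","rb"))
t=d["top"];w=d["side"]
def f(c,x,y,z,ox,oy): return ray(c,x/5+ox-.4,y/5+oy-.4,z).round(4)
for n,x,y in(("L",523-400,153),("S",588-400,157),("M",650-400,160)): print("top",n,f(t,x,y,.036,280,190))
for n,x,y in(("L",528-400,403-300),("S",560-400,460-300),("M",590-400,526-300)): print("side",n,f(w,x,y,.036,240,240))
for x,y in((57,142),(318,73),(347,187),(86,257)): print("screw",f(t,x,y,.013,155,170))
for x,y in((42,455-300),(328,541-300)): print("screw side",f(w,x,y,.013,195,130))
E
```

```text
top L [ 0.4919 -0.2267  0.036 ]
top S [ 0.4885 -0.2694  0.036 ]
top M [ 0.4857 -0.3101  0.036 ]
side L [ 0.4906 -0.2328  0.036 ]
side S [ 0.4894 -0.2701  0.036 ]
side M [ 0.4849 -0.3098  0.036 ]
screw [0.5765 0.2324 0.013 ]
screw [0.6197 0.0566 0.013 ]
screw [0.5423 0.0381 0.013 ]
screw [0.4989 0.2131 0.013 ]
screw side [0.4937 0.2099 0.013 ]
screw side [0.6212 0.0566 0.013 ]
```

>>> apply_moves(
  commands=[
    {"tx": -0.2,"ty": -0.12,"tz": -0.12,"yaw": -0.06,"hand": -1},
    {"tx": -0.4,"ty": -0.24,"tz": -0.24,"yaw": -0.12,"hand": -1},
    {"tx": -0.6,"ty": -0.36,"tz": -0.36,"yaw": -0.18,"hand": -1},
    {"tx": -0.8,"ty": -0.48,"tz": -0.48,"yaw": -0.24,"hand": -1},
    {"tx": -1,"ty": -0.6,"tz": -0.6,"yaw": -0.317,"hand": -1},
    {"tx": -1,"ty": -0.8,"tz": -0.8,"yaw": -0.317,"hand": -1},
    {"tx": -1,"ty": -1,"tz": -1,"yaw": -0.317,"hand": -1},
    {"tx": -1,"ty": -1,"tz": -1,"yaw": -0.317,"hand": -1},
  ],
  newtons=30,
)

```text
clock: 0.95
tool_pos: [0.2737, 0.3996, 0.3416]
orientation: [[-0.971, -0.239, 0.002], [-0.239, 0.971, 0.001], [-0.002, 0.001, -1.0]]
contact_force: [-0.0, 0.3, 0.2]
gripper_width: 0.0002
```

>>> apply_moves(
  commands=[
    {"tx": -0.2,"ty": -0.33,"hand": -1},
    {"tx": -0.4,"ty": -0.66,"hand": -1},
    {"tx": -0.6,"ty": -1,"hand": -1},
    {"tx": -0.7,"ty": -1,"hand": -1},
    {"tx": -0.7,"ty": -1,"hand": -1},
    {"tx": -0.7,"ty": -1,"hand": -1},
    {"tx": -0.7,"ty": -1,"hand": -1},
    {"tx": -0.7,"ty": -1,"hand": -1},
  ],
)

```text
schema error: expected keys tx, ty, tz, yaw, hand
```

>>> apply_moves(
  commands=[
    {"tx": -0.2,"ty": -0.33,"hand": -1},
    {"tx": -0.4,"ty": -0.66,"hand": -1},
    {"tx": -0.6,"ty": -1,"hand": -1},
    {"tx": -0.7,"ty": -1,"hand": -1},
    {"tx": -0.7,"ty": -1,"hand": -1},
    {"tx": -0.7,"ty": -1,"hand": -1},
    {"tx": -0.7,"ty": -1,"hand": -1},
    {"tx": -0.7,"ty": -1,"hand": -1},
  ],
)

```text
schema error: expected keys tx, ty, tz, yaw, hand
```

```bash
python3 - <<'E'
from h import *
s,c=snap("wrist");pickle.dump((s,c),open("cap1.pkl","wb"));print(s["tool_pos"],s["q"],s["clock"])
cv2.imwrite("pics/w1.png",cv2.resize(c["img"][...,::-1],None,fx=1.5,fy=1.5,interpolation=cv2.INTER_CUBIC))
E
```

```text
[0.27366801 0.39964113 0.34161673] [ 8.04716717e-01  1.24319868e-01  5.38224409e-02  1.49789446e+00
 -4.69505773e-04  5.63661811e-01] 0.95
```

View pics/w1.png

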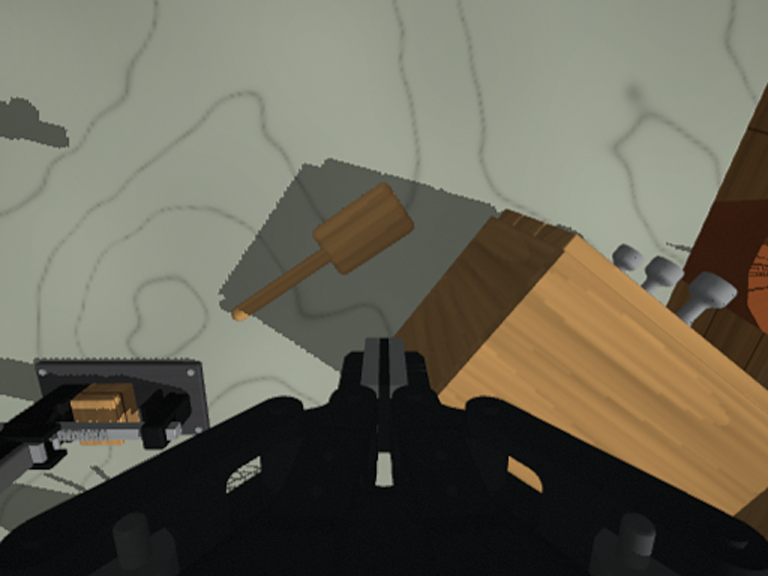

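All five keys are needed in each row.

>>> apply_moves(
  commands=[
    {"tx": -0.2,"ty": -0.33,"tz": 0,"yaw": 0,"hand": -1},
    {"tx": -0.4,"ty": -0.66,"tz": 0,"yaw": 0,"hand": -1},
    {"tx": -0.6,"ty": -1,"tz": 0,"yaw": 0,"hand": -1},
    {"tx": -0.7,"ty": -1,"tz": 0,"yaw": 0,"hand": -1},
    {"tx": -0.7,"ty": -1,"tz": 0,"yaw": 0,"hand": -1},
    {"tx": -0.7,"ty": -1,"tz": 0,"yaw": 0,"hand": -1},
    {"tx": -0.7,"ty": -1,"tz": 0,"yaw": 0,"hand": -1},
    {"tx": -0.7,"ty": -1,"tz": 0,"yaw": 0,"hand": -1},
  ],
)

```text
clock: 1.8
tool_pos: [0.365, 0.3209, 0.34]
orientation: [[-0.971, -0.241, 0.001], [-0.241, 0.971, 0.001], [-0.001, 0.001, -1.0]]
contact_force: [-0.0, -0.3, 0.2]
gripper_width: -0.0002
```

>>> apply_moves(
  commands=[
    {"tx": -0.2,"ty": -0.33,"tz": 0,"yaw": 0,"hand": -1},
    {"tx": -0.4,"ty": -0.66,"tz": 0,"yaw": 0,"hand": -1},
    {"tx": -0.6,"ty": -1,"tz": 0,"yaw": 0,"hand": -1},
    {"tx": -0.7,"ty": -1,"tz": 0,"yaw": 0,"hand": -1},
    {"tx": -0.7,"ty": -1,"tz": 0,"yaw": 0,"hand": -1},
    {"tx": -0.7,"ty": -1,"tz": 0,"yaw": 0,"hand": -1},
    {"tx": -0.7,"ty": -1,"tz": 0,"yaw": 0,"hand": -1},
    {"tx": -0.7,"ty": -1,"tz": 0,"yaw": 0,"hand": -1},
  ],
)

```text
clock: 2.6
tool_pos: [0.4561, 0.2416, 0.3403]
orientation: [[-0.97, -0.243, 0.001], [-0.243, 0.97, 0.001], [-0.001, 0.001, -1.0]]
contact_force: [-0.1, -0.6, -0.7]
gripper_width: -0.0002
```

```bash
python3 - <<'E'
from h import *
s,c=snap("wrist");pickle.dump((s,c),open("cap1.pkl","wb"));print(s["tool_pos"],s["q"],s["clock"])
cv2.imwrite("pics/w1b.png",cv2.resize(c["img"][...,::-1],None,fx=1.5,fy=1.5,interpolation=cv2.INTER_CUBIC))
E
```

```text
[0.4560782  0.24155226 0.34026523] [3.31015657e-01 1.88278592e-01 1.27024053e-01 1.50805768e+00
 7.25328734e-04 8.58463904e-02] 2.6
```

View pics/w1b.png

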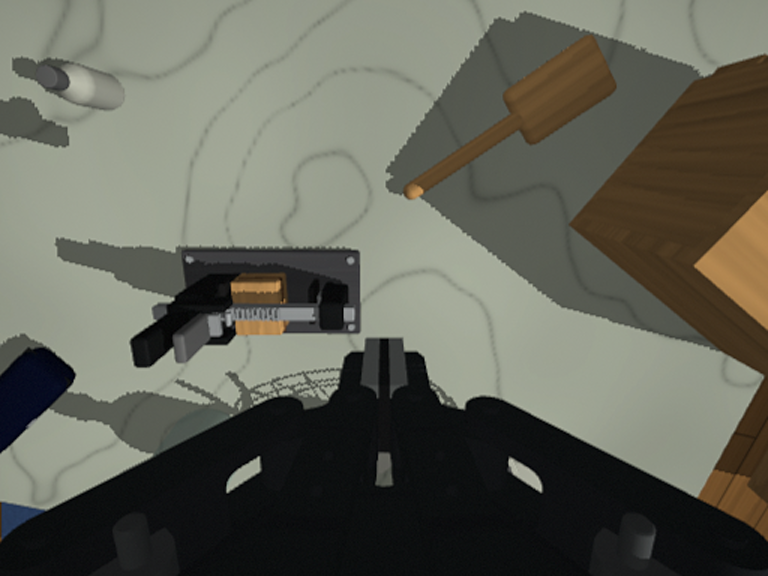

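>>> apply_moves(
  commands=[
    {"tx": 0.06,"ty": -0.33,"tz": 0,"yaw": 0,"hand": -1},
    {"tx": 0.12,"ty": -0.66,"tz": 0,"yaw": 0,"hand": -1},
    {"tx": 0.18,"ty": -1,"tz": 0,"yaw": 0,"hand": -1},
    {"tx": 0.18,"ty": -1,"tz": 0,"yaw": 0,"hand": -1},
    {"tx": 0.18,"ty": -1,"tz": 0,"yaw": 0,"hand": -1},
    {"tx": 0.18,"ty": -1,"tz": 0,"yaw": 0,"hand": -1},
    {"tx": 0.18,"ty": -1,"tz": 0,"yaw": 0,"hand": -1},
    {"tx": 0.18,"ty": -1,"tz": 0,"yaw": 0,"hand": -1},
  ],
)

```text
clock: 3.45
tool_pos: [0.4629, 0.1409, 0.3401]
orientation: [[-0.97, -0.244, 0.001], [-0.244, 0.97, 0.001], [-0.001, 0.001, -1.0]]
contact_force: [-0.2, 0.3, 0.3]
gripper_width: -0.0002
```

>>> apply_moves(
  commands=[
    {"tx": 0.06,"ty": -0.33,"tz": 0,"yaw": 0,"hand": -1},
    {"tx": 0.12,"ty": -0.66,"tz": 0,"yaw": 0,"hand": -1},
    {"tx": 0.18,"ty": -1,"tz": 0,"yaw": 0,"hand": -1},
    {"tx": 0.18,"ty": -1,"tz": 0,"yaw": 0,"hand": -1},
    {"tx": 0.18,"ty": -1,"tz": 0,"yaw": 0,"hand": -1},
    {"tx": 0.18,"ty": -1,"tz": 0,"yaw": 0,"hand": -1},
    {"tx": 0.18,"ty": -1,"tz": 0,"yaw": 0,"hand": -1},
    {"tx": 0.18,"ty": -1,"tz": 0,"yaw": 0,"hand": -1},
  ],
)

```text
clock: 4.25
tool_pos: [0.4697, 0.0405, 0.34]
orientation: [[-0.969, -0.246, 0.001], [-0.246, 0.969, 0.001], [-0.001, 0.001, -1.0]]
contact_force: [-0.5, 0.7, -0.6]
gripper_width: -0.0
```

>>> apply_moves(
  commands=[
    {"tx": 0.06,"ty": -0.33,"tz": 0,"yaw": 0,"hand": -1},
    {"tx": 0.12,"ty": -0.66,"tz": 0,"yaw": 0,"hand": -1},
    {"tx": 0.18,"ty": -1,"tz": 0,"yaw": 0,"hand": -1},
    {"tx": 0.18,"ty": -1,"tz": 0,"yaw": 0,"hand": -1},
    {"tx": 0.18,"ty": -1,"tz": 0,"yaw": 0,"hand": -1},
    {"tx": 0.18,"ty": -1,"tz": 0,"yaw": 0,"hand": -1},
    {"tx": 0.18,"ty": -1,"tz": 0,"yaw": 0,"hand": -1},
    {"tx": 0.18,"ty": -1,"tz": 0,"yaw": 0,"hand": -1},
  ],
)

```text
clock: 5.05
tool_pos: [0.4768, -0.0599, 0.3401]
orientation: [[-0.969, -0.247, 0.001], [-0.247, 0.969, 0.001], [-0.002, 0.001, -1.0]]
contact_force: [-0.1, 0.0, -0.6]
gripper_width: -0.0001
```

>>> apply_moves(
  commands=[
    {"tx": 0.06,"ty": -0.33,"tz": 0.33,"yaw": 0,"hand": -1},
    {"tx": 0.12,"ty": -0.66,"tz": 0.66,"yaw": 0,"hand": -1},
    {"tx": 0.18,"ty": -1,"tz": 1,"yaw": 0,"hand": -1},
    {"tx": 0.18,"ty": -1,"tz": 1,"yaw": 0,"hand": -1},
    {"tx": 0.18,"ty": -1,"tz": 1,"yaw": 0,"hand": -1},
    {"tx": 0.18,"ty": -1,"tz": 1,"yaw": 0,"hand": -1},
    {"tx": 0.18,"ty": -1,"tz": 1,"yaw": 0,"hand": -1},
    {"tx": 0.18,"ty": -1,"tz": 1,"yaw": 0,"hand": -1},
  ],
)

```text
clock: 5.85
tool_pos: [0.4849, -0.1605, 0.2412]
orientation: [[-0.969, -0.249, 0.003], [-0.249, 0.969, 0.0], [-0.003, -0.0, -1.0]]
contact_force: [0.6, -1.1, 0.0]
gripper_width: 0.0001
```

```bash
python3 - <<'E'
from h import *
s,c=snap("wrist");pickle.dump((s,c),open("cap2.pkl","wb"));print(s["tool_pos"],s["q"],s["clock"],totool(s,[.4887,-.2695,.09]))
cv2.imwrite("pics/w2.png",cv2.resize(c["img"][...,::-1],None,fx=1.5,fy=1.5,interpolation=cv2.INTER_CUBIC))
E
```

```text
[ 0.4848612  -0.16052745  0.2411924 ] [-0.47812581  0.18551921 -0.11696869  1.26544753  0.00193932 -0.7295324 ] 5.85 [ 0.23908733 -1.06432024  1.51160489]
```

View pics/w2.png

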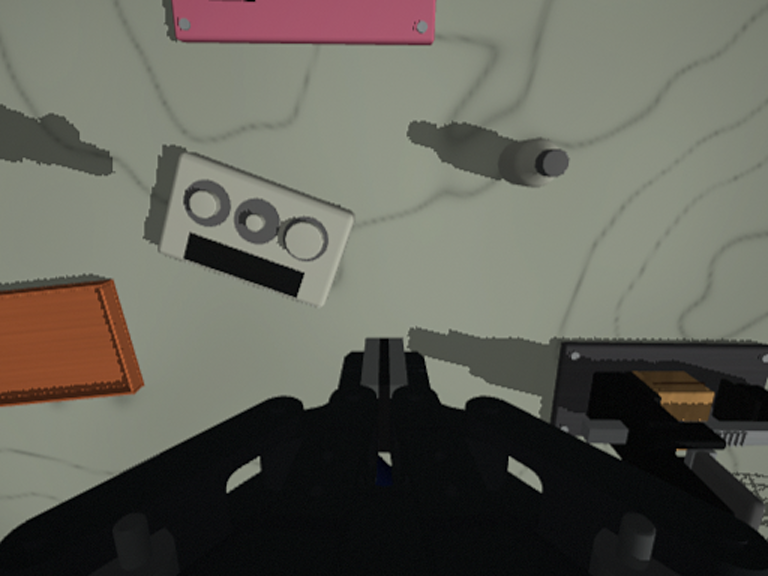

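The view shows the keys in order: middle-sized at (206,203), smallest at (257,223), largest at (304,240). I'll measure them here too.

```bash
python3 - <<'E'
from h import *
s,c=pickle.load(open("cap2.pkl","rb"))
g=cv2.resize(c["img"][110:210,95:245,::-1],None,fx=5,fy=5,interpolation=cv2.INTER_CUBIC)
cv2.imwrite("pics/w2c.png",g)
for n,u,v in(("M",206,203),("S",256,223),("L",304,240)): print(n,ray(c,u/1.5-.17,v/1.5-.17,.036,s).round(4))
E
```

```text
M [ 0.4812 -0.3076  0.036 ]
S [ 0.4871 -0.2664  0.036 ]
L [ 0.491  -0.2261  0.036 ]
```

View pics/w2c.png

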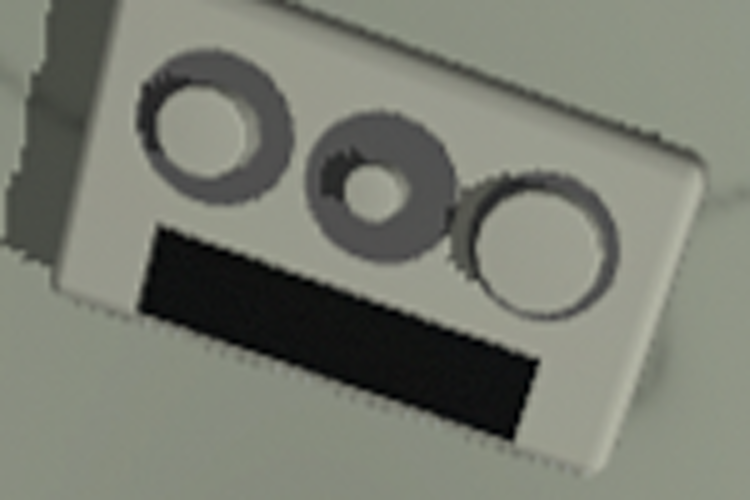

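>>> apply_moves(
  commands=[
    {"tx": 0.08,"ty": -0.33,"tz": 0.33,"yaw": 0,"hand": -1},
    {"tx": 0.16,"ty": -0.66,"tz": 0.66,"yaw": 0,"hand": -1},
    {"tx": 0.24,"ty": -1,"tz": 1,"yaw": 0,"hand": -1},
    {"tx": 0.24,"ty": -1,"tz": 1,"yaw": 0,"hand": -1},
    {"tx": 0.24,"ty": -1,"tz": 1,"yaw": 0,"hand": -1},
    {"tx": 0.24,"ty": -1,"tz": 1,"yaw": 0,"hand": -1},
    {"tx": 0.24,"ty": -1,"tz": 1,"yaw": 0,"hand": -1},
    {"tx": 0.24,"ty": -1,"tz": 1,"yaw": 0,"hand": -1},
  ],
)

```text
clock: 6.7
tool_pos: [0.4875, -0.2629, 0.1424]
orientation: [[-0.968, -0.25, 0.005], [-0.25, 0.968, -0.001], [-0.005, -0.002, -1.0]]
contact_force: [0.6, 1.3, -0.4]
gripper_width: -0.0006
```

```bash
python3 - <<'E'
from h import *
s=get_state();print(s["tool_pos"],totool(s,[.488,-.268,.054]))
E
```

```text
[ 0.48748146 -0.26285359  0.14239635] [ 0.01200921 -0.04928016  0.88402156]
```

>>> apply_moves(
  commands=[
    {"tx": 0.01,"ty": -0.05,"tz": 0.3,"yaw": 0,"hand": -1},
    {"tx": 0.01,"ty": -0.05,"tz": 0.6,"yaw": 0,"hand": -1},
    {"tx": 0.01,"ty": -0.05,"tz": 0.88,"yaw": 0,"hand": -1},
    {"tx": 0.01,"ty": -0.05,"tz": 0.88,"yaw": 0,"hand": -1},
    {"tx": 0.01,"ty": -0.05,"tz": 0.88,"yaw": 0,"hand": -1},
    {"tx": 0.01,"ty": -0.05,"tz": 0.92,"yaw": 0,"hand": -1},
    {"tx": 0.01,"ty": -0.05,"tz": 0.96,"yaw": 0,"hand": -1},
    {"tx": 0.01,"ty": -0.05,"tz": 0.96,"yaw": 0,"hand": -1},
  ],
)

```text
clock: 7.5
tool_pos: [0.4886, -0.2682, 0.0469]
orientation: [[-0.968, -0.25, 0.006], [-0.25, 0.968, -0.001], [-0.005, -0.003, -1.0]]
contact_force: [-0.1, -0.4, -0.4]
gripper_width: -0.0001
```

```bash
python3 - <<'E'
from h import *
s=get_state();print(s["tool_pos"],s["contact_force"],totool(s,[.488,-.268,.0385]))
s,c=snap("wrist")
cv2.imwrite("pics/w3.png",c["img"][...,::-1])
E
```

```text
[ 0.48856946 -0.26818545  0.04691889] [-0.11838323 -0.35009246 -0.44155621] [0.00549988 0.00345735 0.08415123]
```

View pics/w3.png

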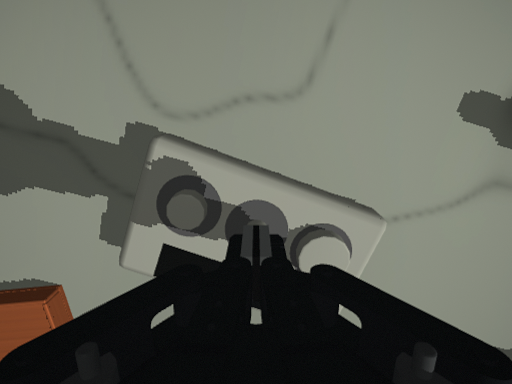

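The fingers are right over the smallest key, which they hide at (258,230). Pressing it now.

>>> apply_moves(
  commands=[
    {"tx": 0,"ty": 0,"tz": 0.02,"yaw": 0,"hand": -1},
    {"tx": 0,"ty": 0,"tz": 0.04,"yaw": 0,"hand": -1},
    {"tx": 0,"ty": 0,"tz": 0.06,"yaw": 0,"hand": -1},
    {"tx": 0,"ty": 0,"tz": 0.07,"yaw": 0,"hand": -1},
    {"tx": 0,"ty": 0,"tz": 0.075,"yaw": 0,"hand": -1},
    {"tx": 0,"ty": 0,"tz": 0.08,"yaw": 0,"hand": -1},
    {"tx": 0,"ty": 0,"tz": 0.08,"yaw": 0,"hand": -1},
    {"tx": 0,"ty": 0,"tz": 0.08,"yaw": 0,"hand": -1},
  ],
)

```text
clock: 8.35
tool_pos: [0.4888, -0.2684, 0.0392]
orientation: [[-0.968, -0.25, 0.006], [-0.25, 0.968, -0.002], [-0.006, -0.003, -1.0]]
contact_force: [0.6, -0.8, 2.2]
gripper_width: 0.0002
```

>>> apply_moves(
  commands=[
    {"tx": 0,"ty": 0,"tz": 0.005,"yaw": 0,"hand": -1},
    {"tx": 0,"ty": 0,"tz": 0.01,"yaw": 0,"hand": -1},
    {"tx": 0,"ty": 0,"tz": 0.015,"yaw": 0,"hand": -1},
    {"tx": 0,"ty": 0,"tz": 0.02,"yaw": 0,"hand": -1},
    {"tx": 0,"ty": 0,"tz": 0.02,"yaw": 0,"hand": -1},
    {"tx": 0,"ty": 0,"tz": 0.02,"yaw": 0,"hand": -1},
    {"tx": 0,"ty": 0,"tz": 0.02,"yaw": 0,"hand": -1},
    {"tx": 0,"ty": 0,"tz": 0.02,"yaw": 0,"hand": -1},
  ],
)

```text
clock: 9.15
tool_pos: [0.4889, -0.2685, 0.0388]
orientation: [[-0.968, -0.25, 0.007], [-0.25, 0.968, -0.002], [-0.006, -0.004, -1.0]]
contact_force: [-4.4, 2.8, 15.2]
gripper_width: -0.0005
```

Bottomed at 15 N. I'll lift, then move over the middle-sized key.

>>> apply_moves(
  commands=[
    {"tx": 0,"ty": 0,"tz": -0.1,"yaw": 0,"hand": -1},
    {"tx": 0,"ty": 0,"tz": -0.2,"yaw": 0,"hand": -1},
    {"tx": 0.0,"ty": 0.0,"tz": -0.2,"yaw": 0,"hand": -1},
    {"tx": 0.15,"ty": -0.38,"tz": -0.2,"yaw": 0,"hand": -1},
    {"tx": 0.15,"ty": -0.38,"tz": -0.2,"yaw": 0,"hand": -1},
    {"tx": 0.15,"ty": -0.38,"tz": -0.2,"yaw": 0,"hand": -1},
    {"tx": 0.15,"ty": -0.38,"tz": -0.15,"yaw": 0,"hand": -1},
    {"tx": 0.15,"ty": -0.38,"tz": -0.1,"yaw": 0,"hand": -1},
  ],
)

```text
clock: 9.95
tool_pos: [0.4836, -0.308, 0.0482]
orientation: [[-0.968, -0.251, 0.006], [-0.251, 0.968, -0.002], [-0.006, -0.003, -1.0]]
contact_force: [-0.5, -0.2, 0.4]
gripper_width: 0.0002
```

```bash
python3 - <<'E'
from h import *
s=get_state();print(s["tool_pos"],s["contact_force"],totool(s,[.4838,-.309,.039]))
s,c=snap("wrist")
cv2.imwrite("pics/w4.png",c["img"][...,::-1])
E
```

```text
[ 0.48356472 -0.30803027  0.04817129] [-0.53849623 -0.18048099  0.42062108] [ 0.00067307 -0.00968482  0.09174191]
```

View pics/w4.png

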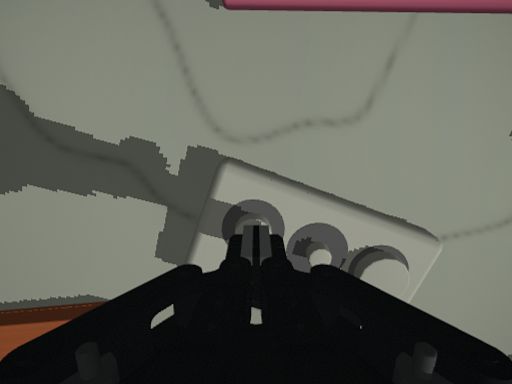

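Over the middle key now; the small key at (319,257) is back up.

>>> apply_moves(
  commands=[
    {"tx": 0,"ty": 0,"tz": 0.03,"yaw": 0,"hand": -1},
    {"tx": 0,"ty": 0,"tz": 0.06,"yaw": 0,"hand": -1},
    {"tx": 0,"ty": 0,"tz": 0.08,"yaw": 0,"hand": -1},
    {"tx": 0,"ty": 0,"tz": 0.09,"yaw": 0,"hand": -1},
    {"tx": 0,"ty": 0,"tz": 0.1,"yaw": 0,"hand": -1},
    {"tx": 0,"ty": 0,"tz": 0.105,"yaw": 0,"hand": -1},
    {"tx": 0,"ty": 0,"tz": 0.11,"yaw": 0,"hand": -1},
    {"tx": 0,"ty": 0,"tz": 0.11,"yaw": 0,"hand": -1},
  ],
)

```text
clock: 10.8
tool_pos: [0.4832, -0.307, 0.0388]
orientation: [[-0.968, -0.251, 0.006], [-0.251, 0.968, -0.001], [-0.006, -0.002, -1.0]]
contact_force: [-5.7, 6.0, 20.0]
gripper_width: -0.0
```

>>> apply_moves(
  commands=[
    {"tx": 0,"ty": 0,"tz": -0.1,"yaw": 0,"hand": -1},
    {"tx": 0,"ty": 0,"tz": -0.2,"yaw": 0,"hand": -1},
    {"tx": 0.0,"ty": 0.0,"tz": -0.2,"yaw": 0,"hand": -1},
    {"tx": -0.14,"ty": 0.38,"tz": -0.2,"yaw": 0,"hand": -1},
    {"tx": -0.28,"ty": 0.75,"tz": -0.2,"yaw": 0,"hand": -1},
    {"tx": -0.28,"ty": 0.75,"tz": -0.2,"yaw": 0,"hand": -1},
    {"tx": -0.28,"ty": 0.75,"tz": -0.15,"yaw": 0,"hand": -1},
    {"tx": -0.28,"ty": 0.75,"tz": -0.1,"yaw": 0,"hand": -1},
  ],
)

```text
clock: 11.6
tool_pos: [0.4917, -0.2282, 0.0483]
orientation: [[-0.968, -0.251, 0.007], [-0.251, 0.968, -0.002], [-0.006, -0.003, -1.0]]
contact_force: [0.2, 0.5, -0.1]
gripper_width: 0.0003
```

```bash
python3 - <<'E'
from h import *
s=get_state();print(s["tool_pos"],s["contact_force"],totool(s,[.4912,-.2272,.039]))
s,c=snap("wrist")
cv2.imwrite("pics/w5.png",c["img"][...,::-1])
E
```

```text
[ 0.49171397 -0.22817591  0.04831819] [ 0.17696466  0.45157411 -0.08818531] [0.00307721 0.01102862 0.09313126]
```

View pics/w5.png

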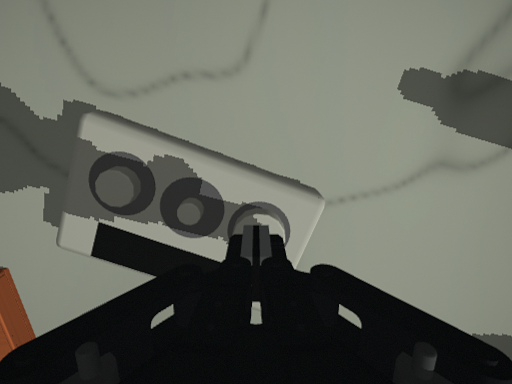

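Over the largest key at (258,230), and both of the others are up.

>>> apply_moves(
  commands=[
    {"tx": 0,"ty": 0,"tz": 0.03,"yaw": 0,"hand": -1},
    {"tx": 0,"ty": 0,"tz": 0.06,"yaw": 0,"hand": -1},
    {"tx": 0,"ty": 0,"tz": 0.08,"yaw": 0,"hand": -1},
    {"tx": 0,"ty": 0,"tz": 0.09,"yaw": 0,"hand": -1},
    {"tx": 0,"ty": 0,"tz": 0.1,"yaw": 0,"hand": -1},
    {"tx": 0,"ty": 0,"tz": 0.105,"yaw": 0,"hand": -1},
    {"tx": 0,"ty": 0,"tz": 0.11,"yaw": 0,"hand": -1},
    {"tx": 0,"ty": 0,"tz": 0.11,"yaw": 0,"hand": -1},
  ],
)

```text
clock: 12.45
tool_pos: [0.4911, -0.2291, 0.0388]
orientation: [[-0.968, -0.25, 0.006], [-0.25, 0.968, -0.003], [-0.005, -0.004, -1.0]]
contact_force: [-5.9, 1.1, 19.6]
gripper_width: 0.0001
```

>>> apply_moves(
  commands=[
    {"tx": 0,"ty": 0,"tz": -0.2,"yaw": 0,"hand": -1},
    {"tx": 0,"ty": 0,"tz": -0.4,"yaw": 0,"hand": -1},
    {"tx": 0,"ty": 0,"tz": -0.7,"yaw": 0,"hand": -1},
    {"tx": -0.2,"ty": 0.25,"tz": -1,"yaw": 0,"hand": -1},
    {"tx": -0.4,"ty": 0.5,"tz": -1,"yaw": 0,"hand": -1},
    {"tx": -0.4,"ty": 0.5,"tz": -1,"yaw": 0,"hand": -1},
    {"tx": -0.4,"ty": 0.5,"tz": -1,"yaw": 0,"hand": -1},
    {"tx": -0.4,"ty": 0.5,"tz": -1,"yaw": 0,"hand": -1},
  ],
)

```text
clock: 13.25
tool_pos: [0.5162, -0.1707, 0.1381]
orientation: [[-0.968, -0.249, 0.005], [-0.249, 0.968, -0.003], [-0.004, -0.004, -1.0]]
contact_force: [0.8, -0.4, -0.4]
gripper_width: -0.0003
```

>>> apply_moves(
  commands=[
    {"tx": -0.25,"ty": 0.3,"tz": -0.3,"yaw": 0,"hand": -1},
    {"tx": -0.5,"ty": 0.6,"tz": -0.6,"yaw": 0,"hand": -1},
    {"tx": -0.8,"ty": 1,"tz": -1,"yaw": 0,"hand": -1},
    {"tx": -0.8,"ty": 1,"tz": -1,"yaw": 0,"hand": -1},
    {"tx": -0.8,"ty": 1,"tz": -1,"yaw": 0,"hand": -1},
    {"tx": -0.8,"ty": 1,"tz": -1,"yaw": 0,"hand": -1},
    {"tx": -0.8,"ty": 1,"tz": -1,"yaw": 0,"hand": -1},
    {"tx": -0.8,"ty": 1,"tz": -1,"yaw": 0,"hand": -1},
  ],
)

```text
clock: 14.05
tool_pos: [0.5671, -0.0548, 0.2365]
orientation: [[-0.969, -0.247, 0.002], [-0.247, 0.969, -0.002], [-0.001, -0.003, -1.0]]
contact_force: [-0.2, -0.3, 0.0]
gripper_width: -0.0001
```

>>> apply_moves(
  commands=[
    {"tx": -0.25,"ty": 0.3,"tz": -0.3,"yaw": 0,"hand": -1},
    {"tx": -0.5,"ty": 0.6,"tz": -0.6,"yaw": 0,"hand": -1},
    {"tx": -0.8,"ty": 1,"tz": -0.8,"yaw": 0,"hand": -1},
    {"tx": -0.8,"ty": 1,"tz": -0.8,"yaw": 0,"hand": -1},
    {"tx": -0.8,"ty": 1,"tz": -0.8,"yaw": 0,"hand": -1},
    {"tx": -0.8,"ty": 1,"tz": -0.8,"yaw": 0,"hand": -1},
    {"tx": -0.8,"ty": 1,"tz": -0.8,"yaw": 0,"hand": -1},
    {"tx": -0.8,"ty": 1,"tz": -0.8,"yaw": 0,"hand": -1},
  ],
)

```text
clock: 14.85
tool_pos: [0.6191, 0.0607, 0.3157]
orientation: [[-0.969, -0.246, 0.0], [-0.246, 0.969, -0.002], [0.0, -0.002, -1.0]]
contact_force: [-0.8, 0.1, 0.5]
gripper_width: -0.0001
```

```bash
python3 - <<'E'
from h import *
s,c=snap("wrist");pickle.dump((s,c),open("cap6.pkl","wb"));print(s["tool_pos"],s["q"],s["clock"])
cv2.imwrite("pics/w6.png",cv2.resize(c["img"][...,::-1],None,fx=1.5,fy=1.5,interpolation=cv2.INTER_CUBIC))
E
```

```text
[0.61909652 0.06072086 0.31570223] [-0.03009802  0.4071864   0.36697909  1.53002342 -0.00231306 -0.27820578] 14.85
```

View pics/w6.png

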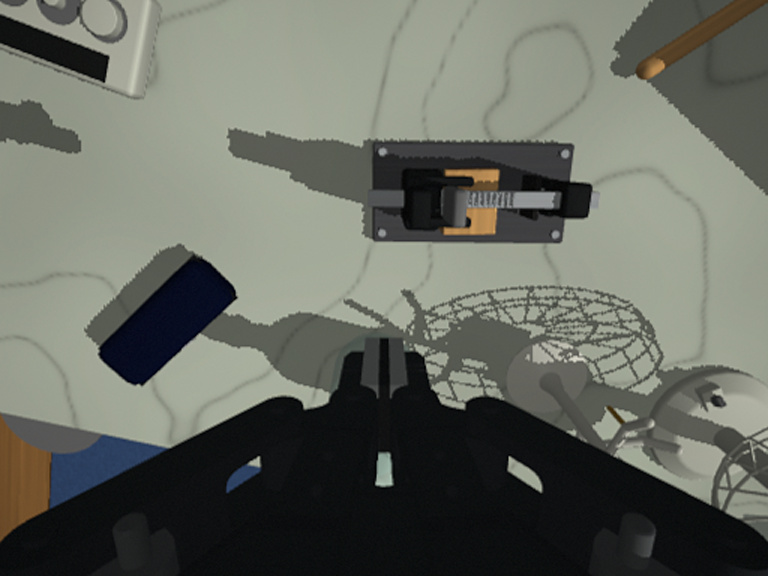

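The view shows the dark clamp: plate 373–575 × 140–242, box orange at (470,200), grey trigger at (455,208) and black post to its left. Enlarging it.

```bash
python3 - <<'E'
from h import *
s,c=pickle.load(open("cap6.pkl","rb"))
g=cv2.resize(c["img"][85:170,235:405,::-1],None,fx=4.7,fy=4.7,interpolation=cv2.INTER_CUBIC)
g=np.clip(g.astype(float)*1.8,0,255).astype(np.uint8)
cv2.imwrite("pics/w6c.png",g)
E
```

```text
(no output)
```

View pics/w6c.png

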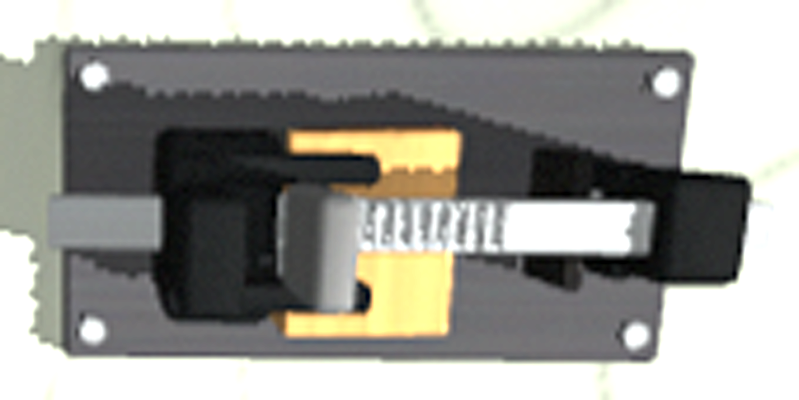

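```bash
python3 - <<'E'
from h import *
s,c=pickle.load(open("cap6.pkl","rb"))
f=lambda x,y,z: ray(c,(x+.5)/4.7-.5+235,(y+.5)/4.7-.5+85,z,s)
S=[f(x,y,.013) for x,y in((93,76),(667,82),(636,335),(92,331))]
for p in S: print("screw",p.round(4))
u=(S[1]-S[0]+S[2]-S[3]);u/=np.linalg.norm(u);print("y axis",u, "tool y",s["orientation"][:,1])
v=np.array([u[1],-u[0],0]) # clamp x
C=np.mean(S,0)
st0=lambda p:((p-C)@v*1e3,(p-C)@u*1e3)
for n,x,y,z in(("postTL",190,195,.172),("postTR",245,195,.172),("postBL",190,313,.172),("postBR",245,313,.172),("trTL",283,187,.164),("trTR",323,187,.164),("trBR",326,310,.164),("trBL",283,300,.164),("houseTL",155,130,.112),("houseBL",160,315,.112),("barend",50,195,.083),("barend",50,245,.083)):
  p=f(x,y,z);print(n,p.round(4),np.round(st0(p),1))
print(C)
for a in S: print(np.round(st0(a),1))
E
```

```text
screw [0.5395 0.0379 0.013 ]
screw [0.4968 0.2144 0.013 ]
screw [0.575  0.2334 0.013 ]
screw [0.6182 0.0574 0.013 ]
y axis [-0.23703431  0.97150128  0.        ] tool y [-0.24556888  0.96937622 -0.00237945]
postTL [0.5614 0.0652 0.172 ] [-12.8 -69.5]
postTR [0.5586 0.0763 0.172 ] [-12.9 -58.1]
postBL [0.5849 0.0717 0.172 ] [ 11.6 -68.8]
postBR [0.5821 0.0829 0.172 ] [ 11.5 -57.2]
trTL [0.5553 0.0845 0.164 ] [-14.2 -49.3]
trTR [0.5532 0.0927 0.164 ] [-14.3 -40.8]
trBR [0.578 0.101 0.164] [ 11.8 -38.7]
trBL [0.5782 0.0913 0.164 ] [  9.7 -48.2]
houseTL [0.5507 0.0573 0.112 ] [-25.1 -74.7]
houseBL [0.5947 0.0703 0.112 ] [ 20.7 -72.5]
barend [0.5742 0.0351 0.083 ] [  -7.6 -101.8]
barend [0.5872 0.0382 0.083 ] [   5.9 -101.8]
[0.55736919 0.13577817 0.013     ]
[-40.5 -90.8]
[-40.2  90.8]
[40.2 90.6]
[ 40.5 -90.6]
```

```bash
python3 - <<'E'
from h import *
s,c=pickle.load(open("cap6.pkl","rb"))
def gam(i): return (255*np.clip(i/90.,0,1)**.5).astype(np.uint8)
g=cv2.resize(gam(c["img"][105:160,262:322,::-1]),None,fx=10,fy=10,interpolation=cv2.INTER_NEAREST)
cv2.imwrite("pics/w6d.png",g)
E
```

```text
(no output)
```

View pics/w6d.png

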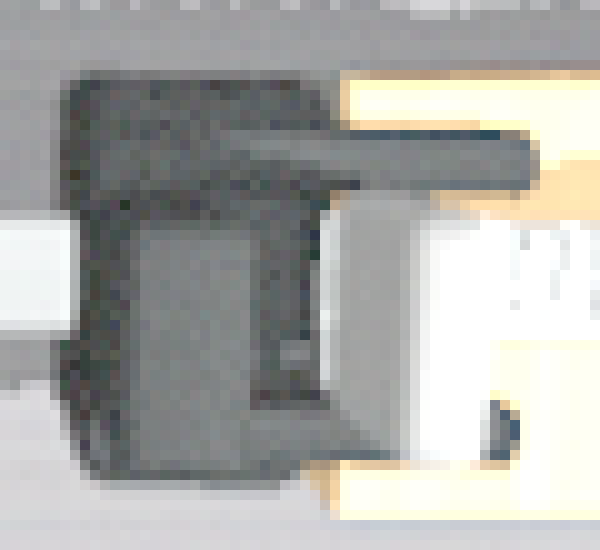

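>>> apply_moves(
  commands=[
    {"tx": 0.2,"ty": 0.17,"tz": 0,"yaw": 0.004,"hand": 1},
    {"tx": 0.42,"ty": 0.35,"tz": 0,"yaw": 0.004,"hand": 1},
    {"tx": 0.42,"ty": 0.35,"tz": 0,"yaw": 0.004,"hand": 1},
    {"tx": 0.42,"ty": 0.35,"tz": 0.2,"yaw": 0.004,"hand": 1},
    {"tx": 0.42,"ty": 0.35,"tz": 0.4,"yaw": 0.004,"hand": 1},
    {"tx": 0.42,"ty": 0.35,"tz": 0.6,"yaw": 0.004,"hand": 1},
    {"tx": 0.42,"ty": 0.35,"tz": 0.6,"yaw": 0.004,"hand": 1},
    {"tx": 0.42,"ty": 0.35,"tz": 0.6,"yaw": 0.004,"hand": 1},
  ],
)

```text
clock: 15.7
tool_pos: [0.5701, 0.0839, 0.256]
orientation: [[-0.971, -0.237, 0.0], [-0.237, 0.971, -0.002], [0.0, -0.002, -1.0]]
contact_force: [0.0, -0.5, 0.3]
gripper_width: 0.0853
```

```bash
python3 - <<'E'
from h import *
s,c=snap("wrist");pickle.dump((s,c),open("cap7.pkl","wb"));print(s["tool_pos"],s["gripper_width"],s["clock"],totool(s,[.570,.0843,.132]),s["orientation"][:,1])
cv2.imwrite("pics/w7.png",c["img"][...,::-1])
E
```

```text
[0.57011255 0.08385139 0.2559615 ] 0.08530996394866357 15.7 [-1.04775790e-04  7.64730281e-03  1.23960003e+00] [-0.23736211  0.97141818 -0.0024381 ]
```

View pics/w7.png

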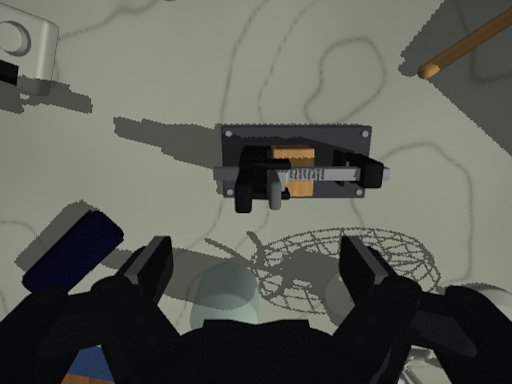

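```bash
python3 - <<'E'
from h import *
s,c=pickle.load(open("cap7.pkl","rb"))
def gam(i): return (255*np.clip(i/90.,0,1)**.5).astype(np.uint8)
g=cv2.resize(gam(c["img"][140:220,225:305,::-1]),None,fx=7,fy=7,interpolation=cv2.INTER_NEAREST)
cv2.imwrite("pics/w7d.png",g)
_,d=pickle.load(open("cap0.pkl","rb"))
print(ray(d["top"],205,125,.2),ray(d["top"],207,140,.0),ray(d["side"],302,112,.2),ray(d["side"],302,150,.0))
E
```

```text
[0.77588939 0.07929804 0.2       ] [0.77460915 0.09414757 0.        ] [0.76610576 0.07211602 0.2       ] [0.80706784 0.12019439 0.        ]
```

View pics/w7d.png

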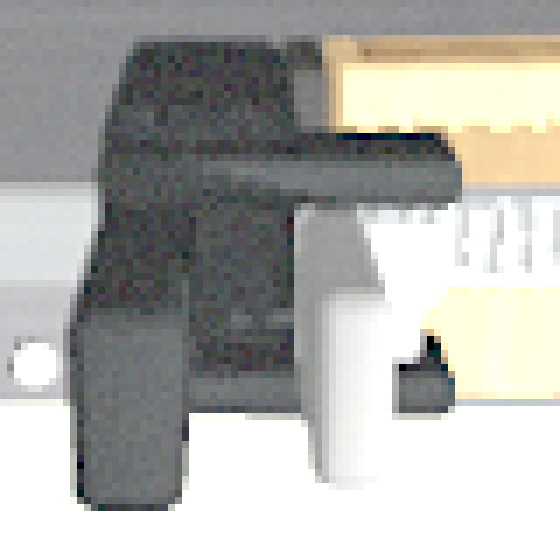

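```bash
python3 - <<'E'
from h import *
s,c=pickle.load(open("cap7.pkl","rb"))
f=lambda x,y,z: ray(c,x/7+225-.5,y/7+140-.5,z,s)
O=s["orientation"]
for n,x,y,z in (("post",75,310,.172),("post",185,310,.172),("post",185,505,.172),("post",78,505,.172),("tr",320,300,.164),("tr",392,300,.164),("tr",392,480,.164),("tr",322,480,.164)):
  p=f(x,y,z);print(n,p.round(4),(O.T@(p-s["tool_pos"]))[:2]*1e3)
E
```

```text
post [0.5618 0.0647 0.172 ] [ 12.59889356 -16.43983882]
post [0.5588 0.077  0.172 ] [12.60393307 -3.73885094]
post [0.5821 0.0826 0.172 ] [-11.33874867  -3.85717476]
post [0.5851 0.0702 0.172 ] [-11.3473367  -16.56940239]
tr [0.5558 0.0927 0.164 ] [11.74280578 12.25103564]
tr [0.5538 0.1011 0.164 ] [11.74609799 20.84899179]
tr [0.5758 0.107  0.164 ] [-11.03396183  21.39437247]
tr [0.5778 0.0987 0.164 ] [-11.03944484  12.81284434]
```

>>> apply_moves(
  commands=[
    {"tx": 0,"ty": -0.06,"tz": 0.2,"yaw": 0,"hand": 1},
    {"tx": 0,"ty": -0.06,"tz": 0.4,"yaw": 0,"hand": 1},
    {"tx": 0,"ty": -0.06,"tz": 0.6,"yaw": 0,"hand": 1},
    {"tx": 0,"ty": -0.06,"tz": 0.8,"yaw": 0,"hand": 0.6},
    {"tx": 0,"ty": -0.06,"tz": 0.8,"yaw": 0,"hand": 0.6},
    {"tx": 0,"ty": -0.06,"tz": 0.8,"yaw": 0,"hand": 0.6},
    {"tx": 0,"ty": -0.06,"tz": 0.8,"yaw": 0,"hand": 0.6},
    {"tx": 0,"ty": -0.06,"tz": 0.8,"yaw": 0,"hand": 0.6},
  ],
  newtons=40,
)

```text
clock: 16.55
tool_pos: [0.5732, 0.078, 0.1784]
orientation: [[-0.971, -0.238, 0.005], [-0.238, 0.971, -0.002], [-0.004, -0.003, -1.0]]
contact_force: [-0.5, -0.2, -1.4]
gripper_width: 0.0685
```

```bash
python3 - <<'E'
from h import *
s,c=snap("wrist");print(s["tool_pos"],s["gripper_width"],s["clock"],s["contact_force"])
cv2.imwrite("pics/w8.png",c["img"][...,::-1])
s,c=snap("side")
cv2.imwrite("pics/s8.png",cv2.resize(c["img"][90:220,160:330,::-1],None,fx=4,fy=4,interpolation=cv2.INTER_CUBIC))
E
```

```text
[0.57316708 0.07796077 0.1783637 ] 0.06846320383057013 16.55 [-0.50387298 -0.24583093 -1.36640837]
```

View pics/w8.png

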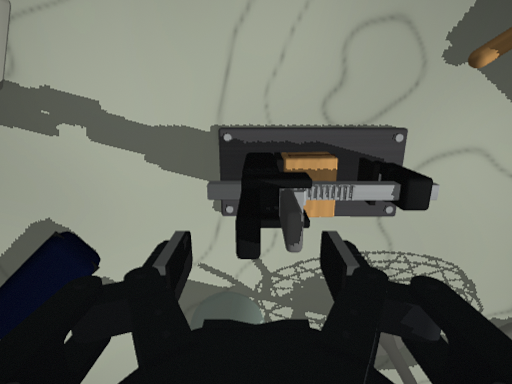

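View pics/s8.png

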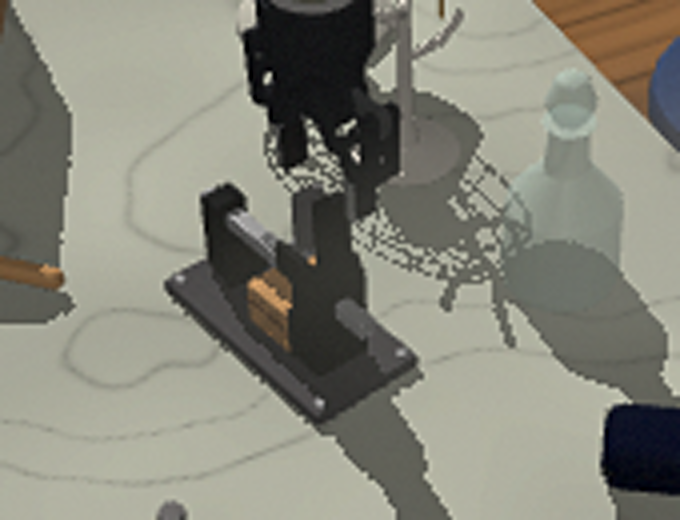

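>>> apply_moves(
  commands=[
    {"tx": 0.02,"ty": 0,"tz": 0.15,"yaw": 0,"hand": 0.5},
    {"tx": 0.02,"ty": 0,"tz": 0.3,"yaw": 0,"hand": 0.5},
    {"tx": 0.02,"ty": 0,"tz": 0.46,"yaw": 0,"hand": 0.5},
    {"tx": 0.02,"ty": 0,"tz": 0.46,"yaw": 0,"hand": 0.5},
    {"tx": 0.02,"ty": 0,"tz": 0.46,"yaw": 0,"hand": 0.5},
    {"tx": 0.02,"ty": 0,"tz": 0.46,"yaw": 0,"hand": 0.5},
    {"tx": 0.02,"ty": 0,"tz": 0.46,"yaw": 0,"hand": 0.5},
    {"tx": 0.02,"ty": 0,"tz": 0.46,"yaw": 0,"hand": 0.5},
  ],
)

```text
clock: 17.45
tool_pos: [0.5715, 0.0774, 0.1326]
orientation: [[-0.971, -0.237, 0.005], [-0.237, 0.971, -0.002], [-0.004, -0.004, -1.0]]
contact_force: [-0.3, -0.1, -0.3]
gripper_width: 0.0638
```

```bash
python3 - <<'E'
from h import *
s,c=snap("wrist");print(s["tool_pos"],s["gripper_width"],s["clock"],s["contact_force"], s["orientation"][:,1])
cv2.imwrite("pics/w9.png",c["img"][...,::-1])
E
```

```text
[0.57148684 0.07735635 0.13257672] 0.06379826882467297 17.45 [-0.28033937 -0.13669579 -0.25976769] [-0.23746357  0.97138997 -0.00354575]
```

View pics/w9.png

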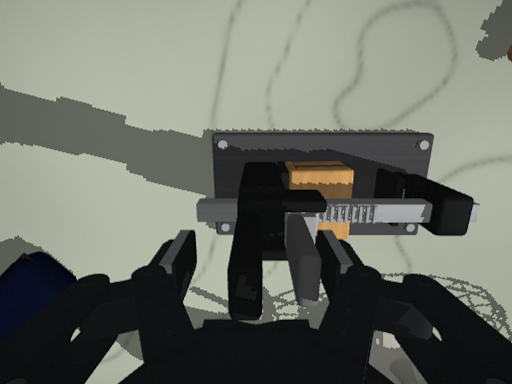

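>>> apply_moves(
  commands=[
    {"tx": 0,"ty": 0,"tz": 0,"yaw": 0,"hand": 0.3},
    {"tx": 0,"ty": 0,"tz": 0,"yaw": 0,"hand": 0.1},
    {"tx": 0,"ty": 0,"tz": 0,"yaw": 0,"hand": -0.05},
    {"tx": 0,"ty": 0,"tz": 0,"yaw": 0,"hand": -0.15},
    {"tx": 0,"ty": 0,"tz": 0,"yaw": 0,"hand": -0.25},
    {"tx": 0,"ty": 0,"tz": 0,"yaw": 0,"hand": -0.33},
    {"tx": 0,"ty": 0,"tz": 0,"yaw": 0,"hand": -0.33},
    {"tx": 0,"ty": 0,"tz": 0,"yaw": 0,"hand": -0.33},
  ],
)

```text
clock: 18.3
tool_pos: [0.5711, 0.0797, 0.1332]
orientation: [[-0.971, -0.239, 0.005], [-0.239, 0.971, 0.002], [-0.006, 0.001, -1.0]]
contact_force: [-2.3, 7.8, 5.6]
gripper_width: 0.0286
```

```bash
python3 - <<'E'
from h import *
s,c=snap("wrist");print(s["tool_pos"],s["gripper_width"],s["clock"],s["contact_force"], s["orientation"].T@s["contact_force"])
cv2.imwrite("pics/w10.png",c["img"][...,::-1])
E
```

```text
[0.57110197 0.07974058 0.133216  ] 0.02864983847536966 18.3 [-2.2626585   7.77727867  5.57030013] [ 0.30502467  8.09697053 -5.56596432]
```

View pics/w10.png

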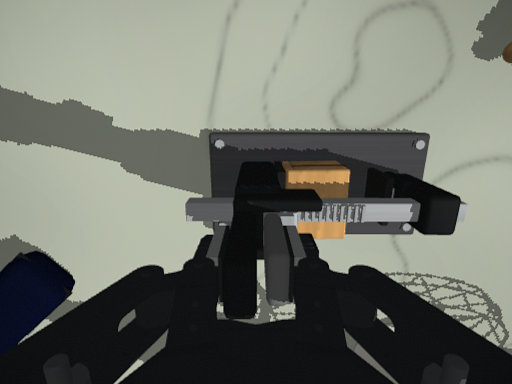

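First squeeze worked: about 8 N on the trigger, and the bar end went from column 197 to 186. Releasing and re-squeezing, with the arm shifted to keep the post-side finger just clear so the force stays readable.

>>> apply_moves(
  commands=[
    {"tx": 0,"ty": 0,"tz": 0,"yaw": 0,"hand": 0.0},
    {"tx": 0,"ty": -0.03,"tz": 0,"yaw": 0,"hand": 0.3},
    {"tx": 0,"ty": -0.05,"tz": 0,"yaw": 0,"hand": 0.5},
    {"tx": 0,"ty": -0.05,"tz": 0,"yaw": 0,"hand": 0.5},
    {"tx": 0,"ty": -0.05,"tz": 0,"yaw": 0,"hand": 0.5},
    {"tx": 0,"ty": -0.05,"tz": 0,"yaw": 0,"hand": 0.5},
    {"tx": 0,"ty": -0.05,"tz": 0,"yaw": 0,"hand": 0.5},
    {"tx": 0,"ty": -0.05,"tz": 0,"yaw": 0,"hand": 0.5},
  ],
)

```text
clock: 19.15
tool_pos: [0.5723, 0.0748, 0.1332]
orientation: [[-0.971, -0.239, 0.005], [-0.239, 0.971, 0.002], [-0.006, 0.001, -1.0]]
contact_force: [-0.1, -0.0, 0.3]
gripper_width: 0.0642
```

```bash
cat > look.py <<'E'
from h import *
import sys
s,c=snap("wrist");print(s["tool_pos"],s["gripper_width"],s["clock"], s["orientation"].T@s["contact_force"])
pickle.dump((s,c),open(f"cap{sys.argv[1]}.pkl","wb"))
g=np.clip(c["img"][115:325,175:495,::-1]*1.6,0,255).astype(np.uint8)
cv2.imwrite(f"pics/w{sys.argv[1]}.png",cv2.resize(g,None,fx=2.5,fy=2.5,interpolation=cv2.INTER_CUBIC))
E
python3 look.py 11
```

```text
[0.57232191 0.07481568 0.13324279] 0.06420773741491428 19.15 [ 0.07833902 -0.01141594 -0.25903301]
```

View pics/w11.png

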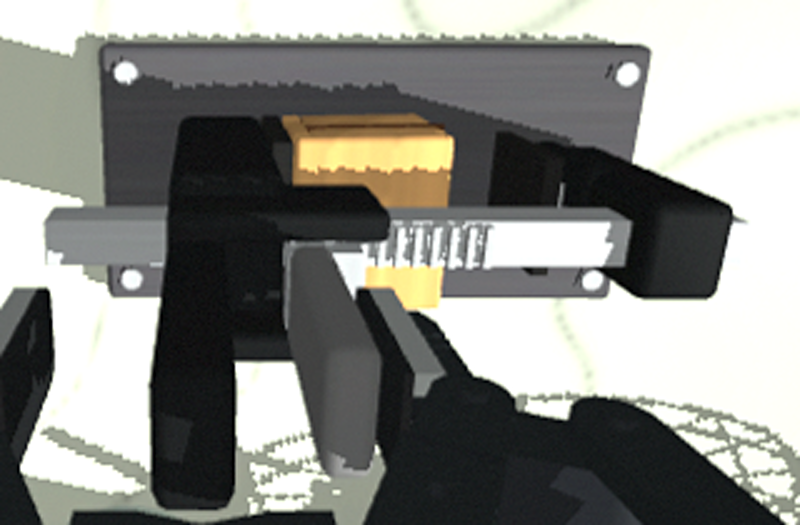

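>>> apply_moves(
  commands=[
    {"tx": 0,"ty": 0,"tz": 0,"yaw": 0,"hand": 0.3},
    {"tx": 0,"ty": 0,"tz": 0,"yaw": 0,"hand": 0.1},
    {"tx": 0,"ty": 0,"tz": 0,"yaw": 0,"hand": -0.05},
    {"tx": 0,"ty": 0,"tz": 0,"yaw": 0,"hand": -0.15},
    {"tx": 0,"ty": 0,"tz": 0,"yaw": 0,"hand": -0.25},
    {"tx": 0,"ty": 0,"tz": 0,"yaw": 0,"hand": -0.33},
    {"tx": 0,"ty": 0,"tz": 0,"yaw": 0,"hand": -0.36},
    {"tx": 0,"ty": 0,"tz": 0,"yaw": 0,"hand": -0.36},
  ],
)

```text
clock: 20.0
tool_pos: [0.572, 0.0774, 0.1342]
orientation: [[-0.97, -0.241, 0.006], [-0.241, 0.97, 0.007], [-0.007, 0.005, -1.0]]
contact_force: [-2.9, 9.4, 6.7]
gripper_width: 0.0274
```

```bash
python3 look.py 12
```

```text
[0.57195259 0.07741258 0.1341786 ] 0.027440675712012218 20.0 [ 0.54003079  9.87359494 -6.62704977]
```

View pics/w12.png

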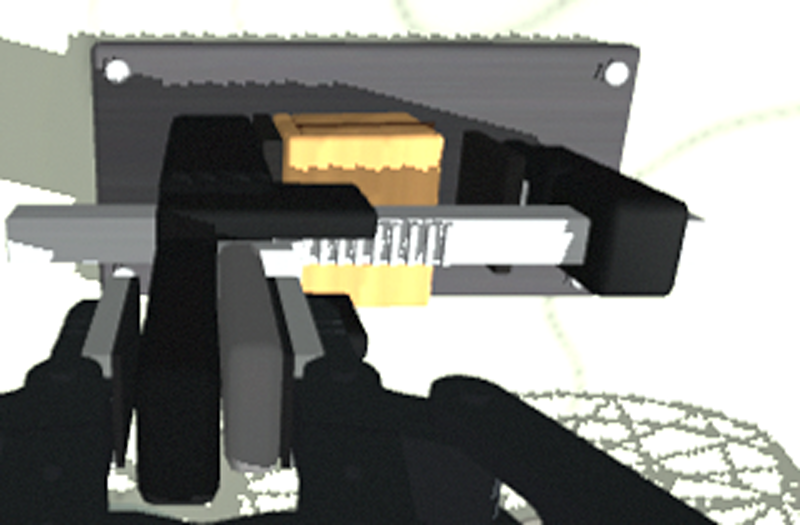

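```bash
python3 - <<'E'
from h import *
C=np.array([.55737,.13578,0]);u=np.array([-.23703,.9715,0]);v=np.array([.9715,.23703,0])
def pr(n,p): 
    q=(p-C);print(n,round(q@v*1e3,1),round(q@u*1e3+34.5,1))
s,c=pickle.load(open("cap6.pkl","rb"))
f=lambda x,y,z: ray(c,(x+.5)/4.7-.5+235,(y+.5)/4.7-.5+85,z,s)
pr("6bar",f(49,195,.083));pr("6boxTR",f(462,130,.052));pr("6boxBR",f(447,337,.052)); pr("6boxBL",f(287,337,.052))
for k,b,bx,pad,sc in((11,(47,209),(453,137),(495,134),(628,74)),(12,(7,206),(442,135),(460,134),(617,72))):
    s,c=pickle.load(open(f"cap{k}.pkl","rb"))
    g=lambda p,z: ray(c,(p[0]+.5)/2.5-.5+175,(p[1]+.5)/2.5-.5+115,z,s)
    pr(f"{k}bar",g(b,.083));pr("box",g(bx,.052));pr("padtop",g(pad,.057));pr("screw",g(sc,.013))
E
```

```text
6bar -7.6 -67.6
6boxTR -25.3 51.5
6boxBR 35.3 52.0
6boxBL 35.7 3.4
11bar -10.6 -71.3
box -24.6 50.7
padtop -26.6 61.6
screw -39.6 125.8
12bar -10.8 -79.7
box -24.7 50.5
padtop -26.1 54.3
screw -40.0 125.7
```

>>> apply_moves(
  commands=[
    {"tx": 0,"ty": 0,"tz": 0,"yaw": 0,"hand": 0.0},
    {"tx": 0,"ty": -0.03,"tz": 0.01,"yaw": 0,"hand": 0.3},
    {"tx": 0,"ty": -0.045,"tz": 0.01,"yaw": 0,"hand": 0.6},
    {"tx": 0,"ty": -0.045,"tz": 0.01,"yaw": 0,"hand": 0.6},
    {"tx": 0,"ty": -0.045,"tz": 0.01,"yaw": 0,"hand": 0.6},
    {"tx": 0,"ty": -0.045,"tz": 0.01,"yaw": 0,"hand": 0.6},
    {"tx": 0,"ty": -0.045,"tz": 0.01,"yaw": 0,"hand": 0.6},
    {"tx": 0,"ty": -0.045,"tz": 0.01,"yaw": 0,"hand": 0.6},
  ],
)

```text
clock: 20.85
tool_pos: [0.5731, 0.0729, 0.1332]
orientation: [[-0.97, -0.241, 0.006], [-0.241, 0.97, 0.007], [-0.007, 0.005, -1.0]]
contact_force: [0.1, 1.1, -0.1]
gripper_width: 0.0682
```

>>> apply_moves(
  commands=[
    {"tx": 0,"ty": 0,"tz": 0,"yaw": 0,"hand": 0.4},
    {"tx": 0,"ty": 0,"tz": 0,"yaw": 0,"hand": 0.3},
    {"tx": 0,"ty": 0,"tz": 0,"yaw": 0,"hand": 0.2},
    {"tx": 0,"ty": 0,"tz": 0,"yaw": 0,"hand": 0.1},
    {"tx": 0,"ty": 0,"tz": 0,"yaw": 0,"hand": 0.0},
    {"tx": 0,"ty": 0,"tz": 0,"yaw": 0,"hand": 0.0},
    {"tx": 0,"ty": 0,"tz": 0,"yaw": 0,"hand": 0.0},
    {"tx": 0,"ty": 0,"tz": 0,"yaw": 0,"hand": 0.0},
  ],
)

```text
clock: 21.65
tool_pos: [0.5728, 0.0751, 0.134]
orientation: [[-0.97, -0.243, 0.006], [-0.243, 0.97, 0.01], [-0.008, 0.009, -1.0]]
contact_force: [-1.7, 8.0, 5.2]
gripper_width: 0.0429
```

```bash
python3 look.py 13
```

```text
[0.57282535 0.07508981 0.13398575] 0.04290484187867418 21.65 [-0.37030518  8.24487047 -5.1627072 ]
```

View pics/w13.png

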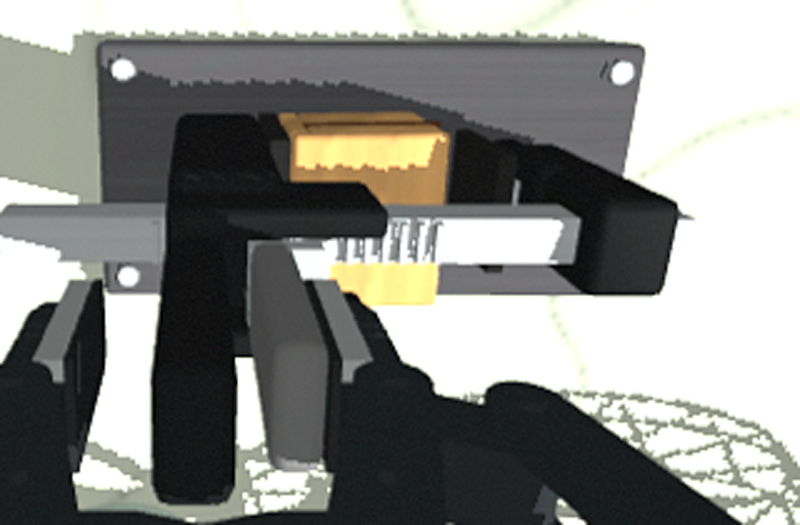

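>>> apply_moves(
  commands=[
    {"tx": 0,"ty": -0.024,"tz": 0,"yaw": 0,"hand": -0.05},
    {"tx": 0,"ty": -0.024,"tz": 0,"yaw": 0,"hand": -0.1},
    {"tx": 0,"ty": -0.024,"tz": 0,"yaw": 0,"hand": -0.15},
    {"tx": 0,"ty": -0.024,"tz": 0,"yaw": 0,"hand": -0.18},
    {"tx": 0,"ty": -0.024,"tz": 0,"yaw": 0,"hand": -0.18},
    {"tx": 0,"ty": -0.024,"tz": 0,"yaw": 0,"hand": -0.18},
    {"tx": 0,"ty": -0.024,"tz": 0,"yaw": 0,"hand": -0.18},
    {"tx": 0,"ty": -0.024,"tz": 0,"yaw": 0,"hand": -0.18},
  ],
)

```text
clock: 22.5
tool_pos: [0.5729, 0.0751, 0.1345]
orientation: [[-0.97, -0.245, 0.006], [-0.245, 0.97, 0.014], [-0.009, 0.013, -1.0]]
contact_force: [-1.9, 8.9, 5.2]
gripper_width: 0.0352
```

```bash
cat >>look.py <<'E'
p=s["tool_pos"];cy=((p[0]-.55737)*-.23703+(p[1]-.13578)*.9715)*1e3+34.5;w=s["gripper_width"]*500
print("fingers clamp y",cy-w,cy+w,"travel",3-cy-w)
E
python3 look.py 14
```

```text
[0.57288728 0.07506128 0.13453084] 0.03520050969258926 22.5 [-0.41557786  9.11827322 -5.06523253]
fingers clamp y -45.76655357970156 -10.566043887112293 travel 13.566043887112293
```

View pics/w14.png

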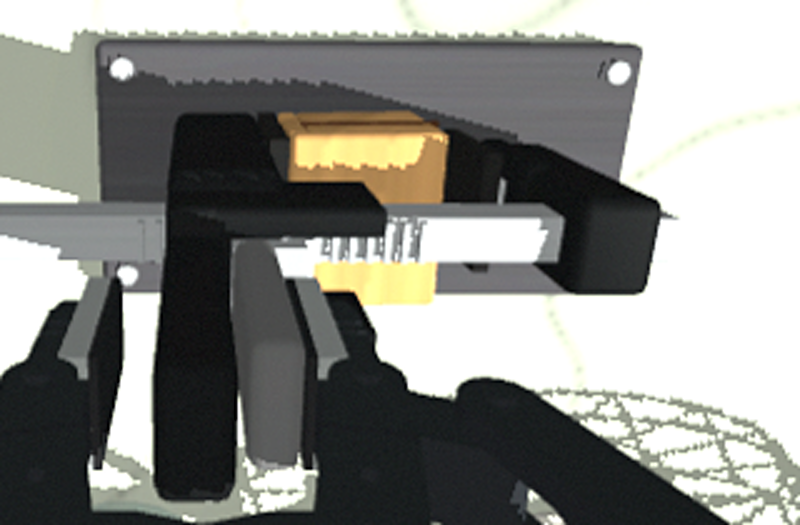

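>>> apply_moves(
  commands=[
    {"tx": 0,"ty": -0.024,"tz": 0,"yaw": 0,"hand": 0.0},
    {"tx": 0,"ty": -0.024,"tz": 0.01,"yaw": 0,"hand": 0.3},
    {"tx": 0,"ty": -0.024,"tz": 0.01,"yaw": 0,"hand": 0.6},
    {"tx": 0,"ty": -0.024,"tz": 0.01,"yaw": 0,"hand": 0.65},
    {"tx": 0,"ty": -0.024,"tz": 0.01,"yaw": 0,"hand": 0.65},
    {"tx": 0,"ty": -0.024,"tz": 0.01,"yaw": 0,"hand": 0.65},
    {"tx": 0,"ty": -0.024,"tz": 0.01,"yaw": 0,"hand": 0.65},
    {"tx": 0,"ty": -0.024,"tz": 0.01,"yaw": 0,"hand": 0.65},
  ],
)

```text
clock: 23.35
tool_pos: [0.5735, 0.0726, 0.1336]
orientation: [[-0.97, -0.244, 0.006], [-0.244, 0.97, 0.014], [-0.009, 0.012, -1.0]]
contact_force: [-0.0, -0.4, -0.3]
gripper_width: 0.0703
```

>>> apply_moves(
  commands=[
    {"tx": 0,"ty": 0,"tz": 0,"yaw": 0,"hand": 0.5},
    {"tx": 0,"ty": 0,"tz": 0,"yaw": 0,"hand": 0.4},
    {"tx": 0,"ty": 0,"tz": 0,"yaw": 0,"hand": 0.3},
    {"tx": 0,"ty": 0,"tz": 0,"yaw": 0,"hand": 0.2},
    {"tx": 0,"ty": 0,"tz": 0,"yaw": 0,"hand": 0.2},
    {"tx": 0,"ty": 0,"tz": 0,"yaw": 0,"hand": 0.2},
    {"tx": 0,"ty": 0,"tz": 0,"yaw": 0,"hand": 0.2},
    {"tx": 0,"ty": 0,"tz": 0,"yaw": 0,"hand": 0.2},
  ],
)

```text
clock: 24.15
tool_pos: [0.5732, 0.0746, 0.1342]
orientation: [[-0.969, -0.246, 0.006], [-0.246, 0.969, 0.018], [-0.01, 0.016, -1.0]]
contact_force: [-2.3, 7.4, 5.2]
gripper_width: 0.0512
```

```bash
python3 look.py 15
```

```text
[0.57324345 0.07459061 0.13423276] 0.051236417515007585 24.15 [ 0.33347393  7.86095288 -5.08167297]
fingers clamp y -54.32618486599037 -3.0897673509827825 travel 6.0897673509827825
```

View pics/w15.png

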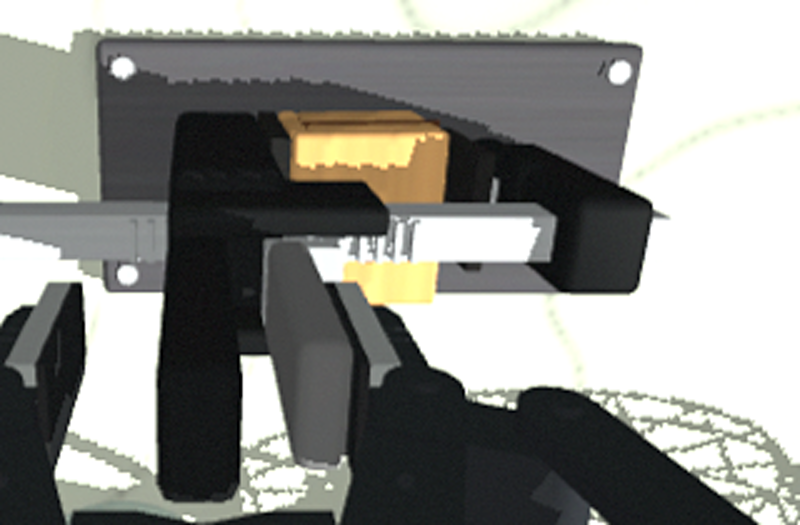

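>>> apply_moves(
  commands=[
    {"tx": 0,"ty": -0.022,"tz": 0,"yaw": 0,"hand": 0.16},
    {"tx": 0,"ty": -0.022,"tz": 0,"yaw": 0,"hand": 0.12},
    {"tx": 0,"ty": -0.022,"tz": 0,"yaw": 0,"hand": 0.1},
    {"tx": 0,"ty": -0.022,"tz": 0,"yaw": 0,"hand": 0.1},
    {"tx": 0,"ty": -0.022,"tz": 0,"yaw": 0,"hand": 0.1},
    {"tx": 0,"ty": -0.022,"tz": 0,"yaw": 0,"hand": 0.1},
    {"tx": 0,"ty": -0.022,"tz": 0,"yaw": 0,"hand": 0.1},
    {"tx": 0,"ty": -0.022,"tz": 0,"yaw": 0,"hand": 0.1},
  ],
)

```text
clock: 25.0
tool_pos: [0.5733, 0.0746, 0.1347]
orientation: [[-0.969, -0.248, 0.006], [-0.247, 0.969, 0.022], [-0.011, 0.02, -1.0]]
contact_force: [-2.7, 7.7, 4.2]
gripper_width: 0.0475
```

```bash
python3 look.py 16
```

```text
[0.57328865 0.07458969 0.13471694] 0.04750237314240914 25.0 [ 0.68685538  8.21028894 -4.09766955]
fingers clamp y -52.47077222545806 -4.968399083048922 travel 7.968399083048922
```

>>> apply_moves(
  commands=[
    {"tx": 0,"ty": -0.022,"tz": 0,"yaw": 0,"hand": 0.06},
    {"tx": 0,"ty": -0.022,"tz": 0,"yaw": 0,"hand": 0.03},
    {"tx": 0,"ty": -0.022,"tz": 0,"yaw": 0,"hand": 0.0},
    {"tx": 0,"ty": -0.022,"tz": 0,"yaw": 0,"hand": 0.0},
    {"tx": 0,"ty": -0.022,"tz": 0,"yaw": 0,"hand": 0.0},
    {"tx": 0,"ty": -0.022,"tz": 0,"yaw": 0,"hand": 0.0},
    {"tx": 0,"ty": -0.022,"tz": 0,"yaw": 0,"hand": 0.0},
    {"tx": 0,"ty": -0.022,"tz": 0,"yaw": 0,"hand": 0.0},
  ],
)

```text
clock: 25.85
tool_pos: [0.5733, 0.0747, 0.1352]
orientation: [[-0.968, -0.249, 0.006], [-0.249, 0.968, 0.026], [-0.012, 0.024, -1.0]]
contact_force: [-2.9, 8.3, 4.9]
gripper_width: 0.0429
```

```bash
python3 look.py 17
```

```text
[0.57328059 0.07467381 0.13517887] 0.04291322470956676 25.85 [ 0.65426944  8.88906178 -4.68692557]
fingers clamp y -50.09255944463968 -7.179334735072921 travel 10.17933473507292
```

View pics/w17.png

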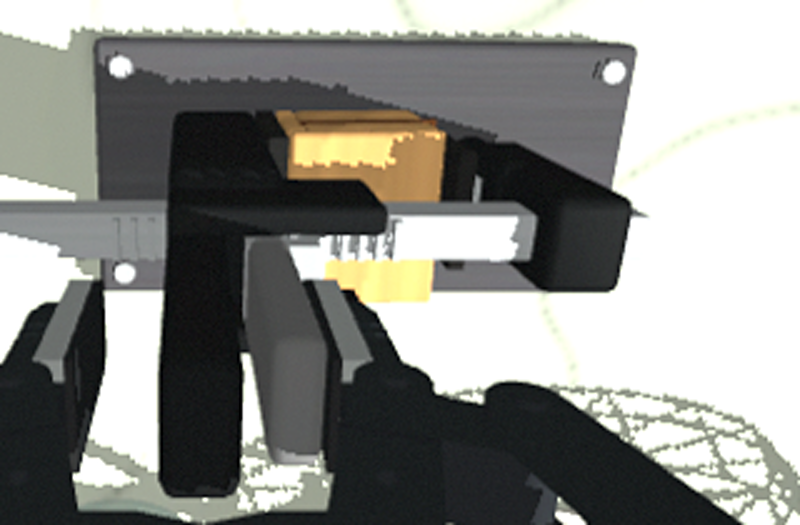

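```bash
python3 - <<'E'
from h import *
C=np.array([.55737,.13578,0]);u=np.array([-.23703,.9715,0]);v=np.array([.9715,.23703,0])
def q(p): return round((p-C)@u*1e3+34.5,1)
for k,b,bx,sc in((11,(629,207),(453,137),(628,74)),(12,(587,205),(442,135),(617,72)),(13,(578,205),(449,133),(622,72)),(14,(563,204),(447,131),(619,71)),(15,(555,203),(447,130),(620,70)),(17,(536,202),(444,129),(615,72))):
    s,c=pickle.load(open(f"cap{k}.pkl","rb"))
    g=lambda p,z: ray(c,(p[0]+.5)/2.5-.5+175,(p[1]+.5)/2.5-.5+115,z,s)
    print(k,"bar",q(g(b,.083)),"box",q(g(bx,.052)),"screw",q(g(sc,.013)))
E
python3 - <<'E'
import sys;sys.path.insert(0,".")
import os;os.chdir(".")
from h import *
o=[]
for k in (11,14,17):
    s,c=pickle.load(open(f"cap{k}.pkl","rb"))
    o.append(cv2.resize((255*np.clip(c["img"][155:235,325:445,::-1]/110.,0,1)**.5).astype(np.uint8),None,fx=5,fy=2.5*5/5*2,interpolation=cv2.INTER_NEAREST))
cv2.imwrite("pics/cmp.png",cv2.resize(np.vstack(o),(400,800*3//4*1)))
cv2.imwrite("pics/cmp17.png",o[2])
E
```

```text
11 bar 90.2 box 50.7 screw 125.8
12 bar 82.1 box 50.5 screw 125.7
13 bar 77.4 box 50.4 screw 125.6
14 bar 73.8 box 50.3 screw 125.5
15 bar 71.1 box 49.9 screw 125.7
17 bar 67.0 box 50.1 screw 126.1
```

View pics/cmp17.png

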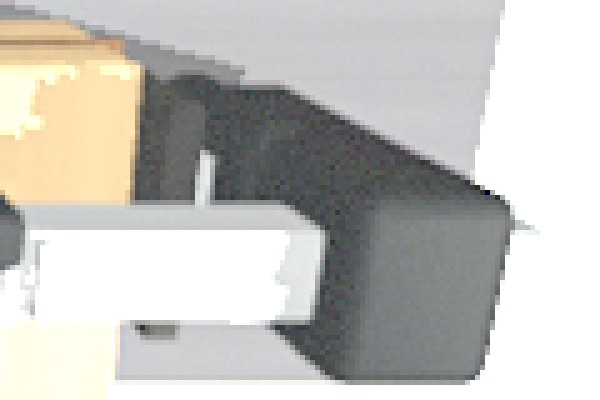

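View pics/cmp.png

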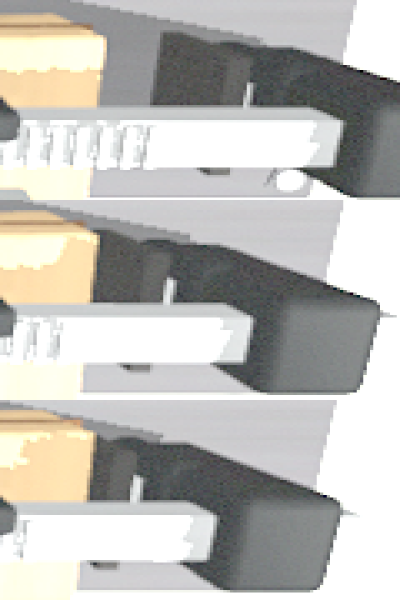

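```bash
python3 - <<'E'
from h import *
_,d=pickle.load(open("cap0.pkl","rb"))
s,a=snap("side");s,b=snap("top");pickle.dump((s,a,b),open("cap17st.pkl","wb"))
G=lambda i:(255*np.clip(i/130.,0,1)**.6).astype(np.uint8)
A=np.hstack([cv2.resize(G(x["img"][130:200,195:275,::-1]),None,fx=5,fy=5,interpolation=cv2.INTER_CUBIC) for x in(d["side"],a)])
B=np.hstack([cv2.resize(G(x["img"][175:230,155:235,::-1]),None,fx=5,fy=5,interpolation=cv2.INTER_CUBIC)[:240] for x in(d["top"],b)])
cv2.imwrite("pics/st17.png",np.vstack([A,B]))
E
```

```text
(no output)
```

View pics/st17.png

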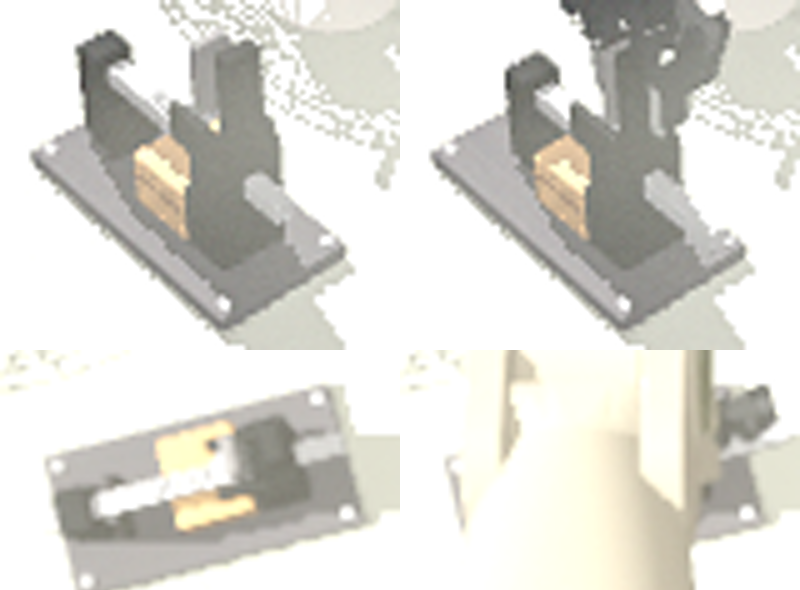

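>>> apply_moves(
  commands=[
    {"tx": 0,"ty": -0.022,"tz": 0,"yaw": 0,"hand": -0.02},
    {"tx": 0,"ty": -0.022,"tz": 0,"yaw": 0,"hand": -0.04},
    {"tx": 0,"ty": -0.022,"tz": 0,"yaw": 0,"hand": -0.06},
    {"tx": 0,"ty": -0.022,"tz": 0,"yaw": 0,"hand": -0.06},
    {"tx": 0,"ty": -0.022,"tz": 0,"yaw": 0,"hand": -0.06},
    {"tx": 0,"ty": -0.022,"tz": 0,"yaw": 0,"hand": -0.06},
    {"tx": 0,"ty": -0.022,"tz": 0,"yaw": 0,"hand": -0.06},
    {"tx": 0,"ty": -0.022,"tz": 0,"yaw": 0,"hand": -0.06},
  ],
)

```text
clock: 26.8
tool_pos: [0.5733, 0.0748, 0.1355]
orientation: [[-0.968, -0.251, 0.005], [-0.251, 0.968, 0.03], [-0.012, 0.028, -1.0]]
contact_force: [-2.6, 8.6, 3.8]
gripper_width: 0.04
```

```bash
python3 look.py 18
```

```text
[0.57326059 0.07480237 0.13547987] 0.04001302223130042 26.8 [ 0.28461527  9.02207414 -3.53162269]
fingers clamp y -48.51282554042855 -8.499803309128136 travel 11.499803309128136
```

View pics/w18.png

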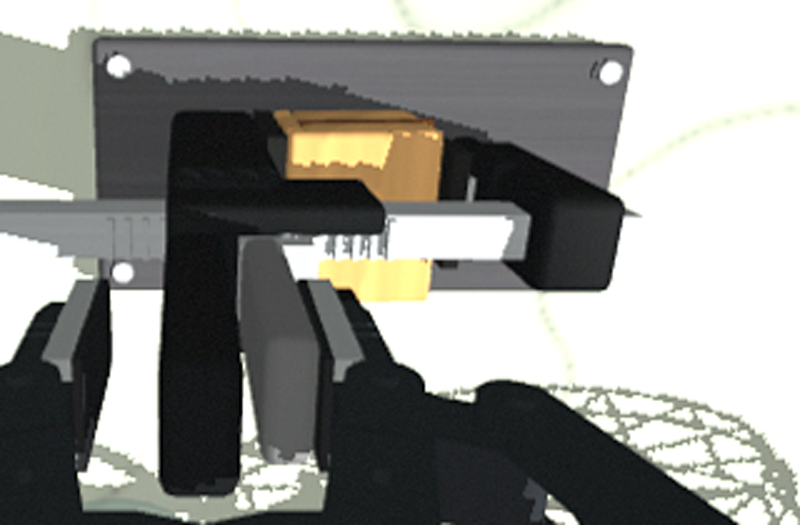

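>>> apply_moves(
  commands=[
    {"tx": 0,"ty": -0.022,"tz": 0,"yaw": 0,"hand": -0.08},
    {"tx": 0,"ty": -0.022,"tz": 0,"yaw": 0,"hand": -0.1},
    {"tx": 0,"ty": -0.022,"tz": 0,"yaw": 0,"hand": -0.12},
    {"tx": 0,"ty": -0.022,"tz": 0,"yaw": 0,"hand": -0.14},
    {"tx": 0,"ty": -0.022,"tz": 0,"yaw": 0,"hand": -0.15},
    {"tx": 0,"ty": -0.022,"tz": 0,"yaw": 0,"hand": -0.16},
    {"tx": 0,"ty": -0.022,"tz": 0,"yaw": 0,"hand": -0.16},
    {"tx": 0,"ty": -0.022,"tz": 0,"yaw": 0,"hand": -0.16},
  ],
)

```text
clock: 27.65
tool_pos: [0.5732, 0.0752, 0.136]
orientation: [[-0.967, -0.253, 0.005], [-0.253, 0.967, 0.034], [-0.013, 0.032, -0.999]]
contact_force: [-1.8, 8.9, 4.5]
gripper_width: 0.0361
```

```bash
python3 look.py 19
```

```text
[0.57320689 0.0752281  0.13595759] 0.03611472156655629 27.65 [-0.52203982  9.20994222 -4.15637462]
fingers clamp y -46.13735247936067 -10.022630912804384 travel 13.022630912804384
```

View pics/w19.png

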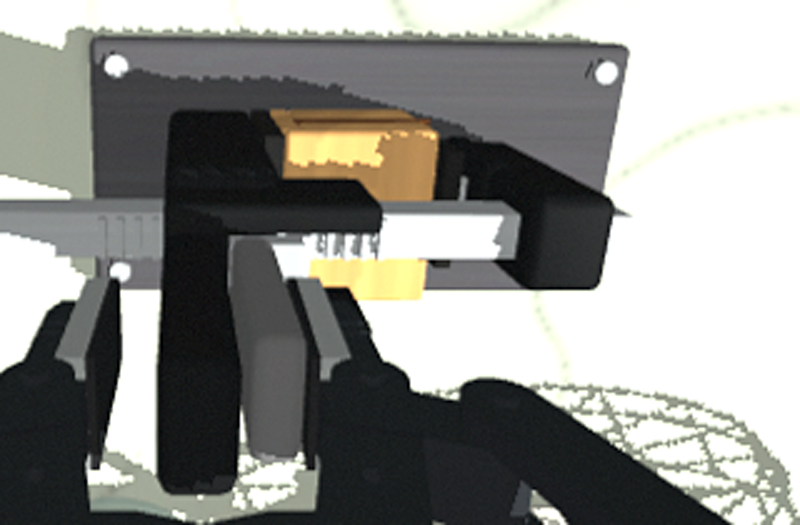

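>>> apply_moves(
  commands=[
    {"tx": 0,"ty": -0.022,"tz": 0,"yaw": 0,"hand": 0.0},
    {"tx": 0,"ty": -0.022,"tz": 0.02,"yaw": 0,"hand": 0.3},
    {"tx": 0,"ty": -0.022,"tz": 0.02,"yaw": 0,"hand": 0.6},
    {"tx": 0,"ty": -0.022,"tz": 0.02,"yaw": 0,"hand": 0.65},
    {"tx": 0,"ty": -0.022,"tz": 0.02,"yaw": 0,"hand": 0.65},
    {"tx": 0,"ty": -0.022,"tz": 0.02,"yaw": 0,"hand": 0.65},
    {"tx": 0,"ty": -0.022,"tz": 0.02,"yaw": 0,"hand": 0.65},
    {"tx": 0,"ty": -0.022,"tz": 0.02,"yaw": 0,"hand": 0.65},
  ],
)

```text
clock: 28.5
tool_pos: [0.5738, 0.073, 0.134]
orientation: [[-0.968, -0.253, 0.005], [-0.252, 0.967, 0.034], [-0.013, 0.032, -0.999]]
contact_force: [0.1, 0.3, 0.1]
gripper_width: 0.0705
```

>>> apply_moves(
  commands=[
    {"tx": 0,"ty": 0,"tz": 0,"yaw": 0,"hand": 0.5},
    {"tx": 0,"ty": 0,"tz": 0,"yaw": 0,"hand": 0.4},
    {"tx": 0,"ty": 0,"tz": 0,"yaw": 0,"hand": 0.32},
    {"tx": 0,"ty": 0,"tz": 0,"yaw": 0,"hand": 0.28},
    {"tx": 0,"ty": 0,"tz": 0,"yaw": 0,"hand": 0.25},
    {"tx": 0,"ty": 0,"tz": 0,"yaw": 0,"hand": 0.25},
    {"tx": 0,"ty": 0,"tz": 0,"yaw": 0,"hand": 0.25},
    {"tx": 0,"ty": 0,"tz": 0,"yaw": 0,"hand": 0.25},
  ],
)

```text
clock: 29.3
tool_pos: [0.5735, 0.0751, 0.1347]
orientation: [[-0.967, -0.254, 0.005], [-0.254, 0.966, 0.038], [-0.014, 0.036, -0.999]]
contact_force: [-3.1, 7.9, 5.9]
gripper_width: 0.0537
```

```bash
python3 look.py 20
```

```text
[0.57348339 0.07510501 0.13473334] 0.05367803945280563 29.3 [ 0.93994558  8.61056744 -5.60657404]
fingers clamp y -55.10413161057838 -1.4260921577727537 travel 4.426092157772754
```

View pics/w20.png

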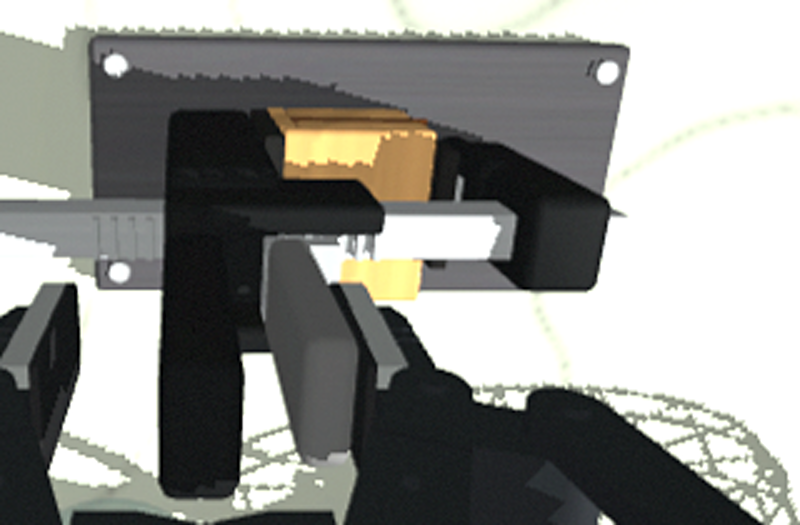

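>>> apply_moves(
  commands=[
    {"tx": 0,"ty": -0.022,"tz": 0,"yaw": 0,"hand": 0.23},
    {"tx": 0,"ty": -0.022,"tz": 0,"yaw": 0,"hand": 0.21},
    {"tx": 0,"ty": -0.022,"tz": 0,"yaw": 0,"hand": 0.19},
    {"tx": 0,"ty": -0.022,"tz": 0,"yaw": 0,"hand": 0.17},
    {"tx": 0,"ty": -0.022,"tz": 0,"yaw": 0,"hand": 0.16},
    {"tx": 0,"ty": -0.022,"tz": 0,"yaw": 0,"hand": 0.16},
    {"tx": 0,"ty": -0.022,"tz": 0,"yaw": 0,"hand": 0.16},
    {"tx": 0,"ty": -0.022,"tz": 0,"yaw": 0,"hand": 0.16},
  ],
)

```text
clock: 30.15
tool_pos: [0.5734, 0.0756, 0.1352]
orientation: [[-0.967, -0.256, 0.004], [-0.256, 0.966, 0.043], [-0.015, 0.04, -0.999]]
contact_force: [-3.0, 9.5, 4.7]
gripper_width: 0.0494
```

```bash
python3 look.py 21; python3 - <<'E'
from h import *
o=[]
for k in (17,19,20,21):
    s,c=pickle.load(open(f"cap{k}.pkl","rb"))
    o.append(cv2.resize((255*np.clip(c["img"][155:230,275:395,::-1]/130.,0,1)**.6).astype(np.uint8),None,fx=3.3,fy=3.3,interpolation=cv2.INTER_CUBIC))
cv2.imwrite("pics/cmp2.png",np.vstack([np.hstack(o[:2]),np.hstack(o[2:])]))
E
```

```text
[0.57336059 0.07563954 0.13524908] 0.049430773668956915 30.15 [ 0.36265951 10.07659967 -4.29056286]
fingers clamp y -52.43209659990007 -3.0013229309431537 travel 6.001322930943154
```

View pics/cmp2.png

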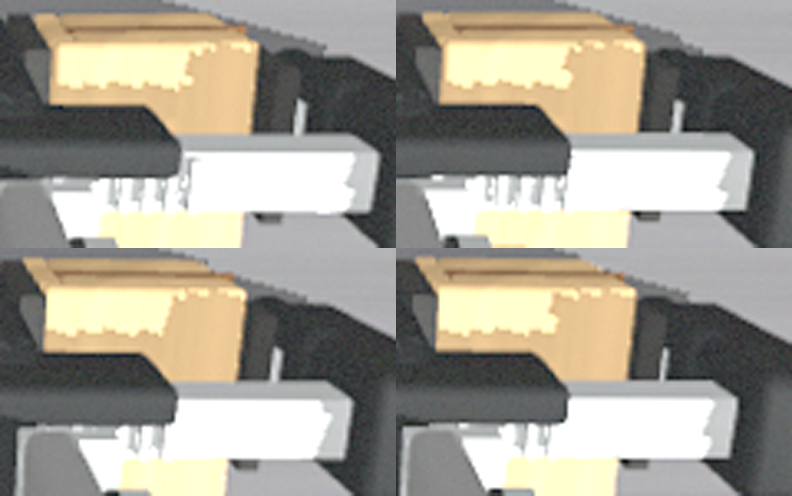

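Contact is beginning: 10.1 N against about 8 N baseline. Continuing in small steps.

>>> apply_moves(
  commands=[
    {"tx": 0,"ty": -0.026,"tz": 0,"yaw": 0,"hand": 0.14},
    {"tx": 0,"ty": -0.026,"tz": 0,"yaw": 0,"hand": 0.12},
    {"tx": 0,"ty": -0.026,"tz": 0,"yaw": 0,"hand": 0.1},
    {"tx": 0,"ty": -0.026,"tz": 0,"yaw": 0,"hand": 0.08},
    {"tx": 0,"ty": -0.026,"tz": 0,"yaw": 0,"hand": 0.06},
    {"tx": 0,"ty": -0.026,"tz": 0,"yaw": 0,"hand": 0.05},
    {"tx": 0,"ty": -0.026,"tz": 0,"yaw": 0,"hand": 0.05},
    {"tx": 0,"ty": -0.026,"tz": 0,"yaw": 0,"hand": 0.05},
  ],
)

```text
clock: 31.0
tool_pos: [0.5732, 0.0765, 0.136]
orientation: [[-0.966, -0.259, 0.004], [-0.258, 0.965, 0.049], [-0.016, 0.046, -0.999]]
contact_force: [-3.7, 12.1, 6.4]
gripper_width: 0.0449
```

```bash
python3 look.py 22
```

```text
[0.5731647  0.07654268 0.13597218] 0.04487759446982247 31.0 [ 0.34264025 12.9772303  -5.83121765]
fingers clamp y -49.231669937816704 -4.354075467994235 travel 7.354075467994235
```

>>> apply_moves(
  commands=[
    {"tx": 0,"ty": -0.034,"tz": 0,"yaw": 0,"hand": 0.04},
    {"tx": 0,"ty": -0.034,"tz": 0,"yaw": 0,"hand": 0.01},
    {"tx": 0,"ty": -0.034,"tz": 0,"yaw": 0,"hand": -0.02},
    {"tx": 0,"ty": -0.034,"tz": 0,"yaw": 0,"hand": -0.05},
    {"tx": 0,"ty": -0.034,"tz": 0,"yaw": 0,"hand": -0.08},
    {"tx": 0,"ty": -0.034,"tz": 0,"yaw": 0,"hand": -0.1},
    {"tx": 0,"ty": -0.034,"tz": 0,"yaw": 0,"hand": -0.1},
    {"tx": 0,"ty": -0.034,"tz": 0,"yaw": 0,"hand": -0.1},
  ],
)

```text
clock: 31.85
tool_pos: [0.5729, 0.0777, 0.1368]
orientation: [[-0.965, -0.262, 0.003], [-0.262, 0.963, 0.057], [-0.018, 0.055, -0.998]]
contact_force: [-4.4, 15.6, 8.0]
gripper_width: 0.0385
```

```bash
python3 look.py 23
```

```text
[0.57287976 0.07768728 0.13683647] 0.03854990522614996 31.85 [ 0.03905422 16.67103505 -7.05929849]
fingers clamp y -44.88830579441298 -6.338400568263019 travel 9.338400568263019
```

View pics/w23.png

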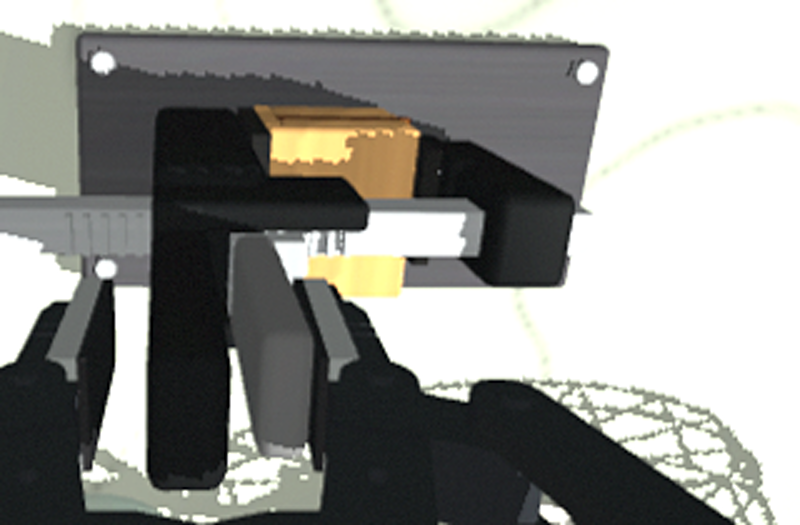

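>>> apply_moves(
  commands=[
    {"tx": 0,"ty": -0.046,"tz": 0,"yaw": 0,"hand": -0.11},
    {"tx": 0,"ty": -0.046,"tz": 0,"yaw": 0,"hand": -0.12},
    {"tx": 0,"ty": -0.046,"tz": 0,"yaw": 0,"hand": -0.13},
    {"tx": 0,"ty": -0.046,"tz": 0,"yaw": 0,"hand": -0.13},
    {"tx": 0,"ty": -0.046,"tz": 0,"yaw": 0,"hand": -0.13},
    {"tx": 0,"ty": -0.046,"tz": 0,"yaw": 0,"hand": -0.13},
    {"tx": 0,"ty": -0.046,"tz": 0,"yaw": 0,"hand": -0.13},
    {"tx": 0,"ty": -0.046,"tz": 0,"yaw": 0,"hand": -0.13},
  ],
)

```text
clock: 32.7
tool_pos: [0.5728, 0.078, 0.137]
orientation: [[-0.964, -0.265, 0.001], [-0.265, 0.962, 0.066], [-0.019, 0.063, -0.998]]
contact_force: [-3.0, 17.8, 4.4]
gripper_width: 0.0373
```

```bash
python3 look.py 24; python3 - <<'E'
from h import *
for i in range(3):
    s,a=snap("side");print(s["clock"],s["orientation"].T@s["contact_force"],s["gripper_width"],s["tool_pos"])
cv2.imwrite("pics/s24.png",cv2.resize(a["img"][90:220,160:330,::-1],None,fx=4,fy=4,interpolation=cv2.INTER_CUBIC))
s,c=pickle.load(open("cap24.pkl","rb"))
cv2.imwrite("pics/w24z.png",cv2.resize((255*np.clip(c["img"][150:235,265:405,::-1]/130.,0,1)**.6).astype(np.uint8),None,fx=5,fy=5,interpolation=cv2.INTER_CUBIC))
E
```

```text
[0.57279379 0.07800458 0.1369587 ] 0.03732370940968186 32.7 [-1.89881698 18.17295546 -3.20072338]
fingers clamp y -43.94657305264343 -6.622863642961573 travel 9.622863642961573
32.75 [-1.67947908 17.86251069 -3.99306912] 0.0373082442474935 [0.57282418 0.07801207 0.1369426 ]
32.8 [-1.44034128 17.09656259 -2.80700606] 0.03722173982780868 [0.57282596 0.07799987 0.13696384]
32.85 [-1.77845544 16.87332302 -4.01735804] 0.03724376082999 [0.57282906 0.07798981 0.13694584]
```

View pics/s24.png

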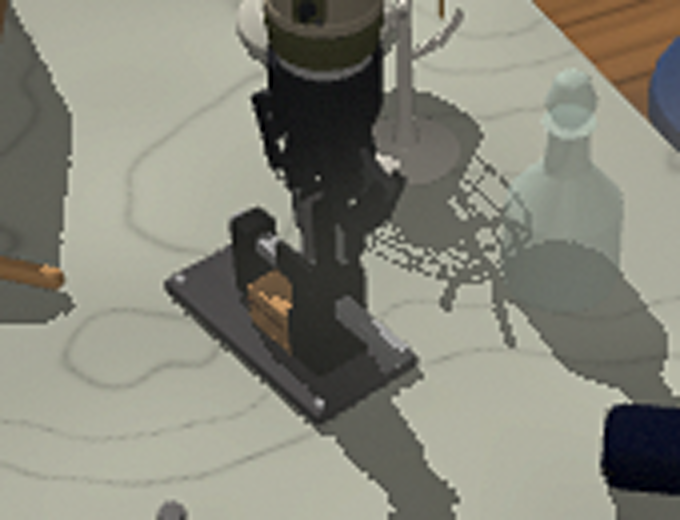

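View pics/w24z.png

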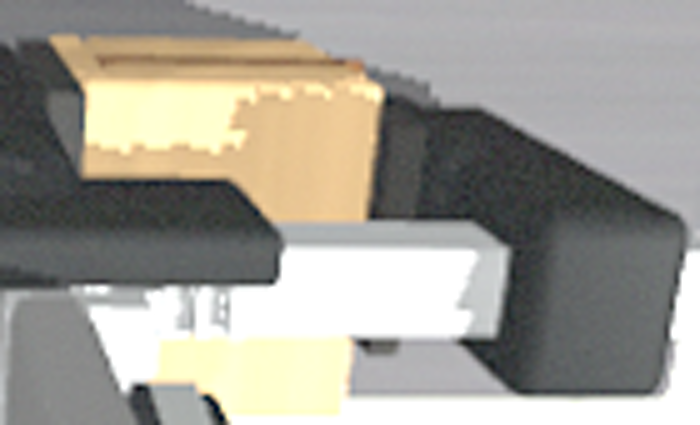

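```bash
python3 - <<'E'
from h import *
print(order.close_job()); s=get_state();print(s["clock"],s["orientation"].T@s["contact_force"],s["gripper_width"])
E
```

```text
the job is handed in; nothing more can be done
None
the job is handed in; nothing more can be done
```

The timer is set and the clamp is holding the box. I handed the job in at about 33 s of the 59 s allowed, and the hand-in reports no verdict.

- **Timer keys:** I pressed them in order: smallest, middle-sized, largest. Each one bottomed, at 15, 20 and 20 N. Pictures show the smallest and middle-sized keys back up; the largest I lifted off but did not look at again.
- **Clamp:** I pumped only the dark clamp's trigger, with five squeezes and a full release between each, and left the pink one alone. The job ended with the trigger held about 9.6 mm in, at 17–18 N. I took off 8–9 N for the return spring and friction. That leaves about 8–9 N on the pad, so it is pressed in roughly 4–4.5 mm, short of bottoming and well below the 20 N crush limit.
- **Last checks:** The final pictures show the box upright between the jaws with the pad against it, and the gap behind the pad closed up. Trigger force drifted from 18.2 to 16.9 N over the last few readings, while the finger opening stayed steady.

**Weak points:**
- The pad depth comes from force and travel, not a direct measurement, with about 0.5 mm of uncertainty.
- The tool tilted about 4 degrees under load.
- The final hold is one finger pushing the trigger against the arm, because the other finger stays about 8 mm clear of the post.

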